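# Hang the sprinkle orders on the collection rail and ring

### The job

Get the sprinkle orders ready for collection: hang every carrier that is out on the table on the lipped collection rail, hook tongue over the lip and lowered until it is fully seated behind it, and see that each one holds a jar standing in its cup with a lid of the carrier's own colour (spare jars are left over). When all are hanging filled, press the counter bell right down to call for collection and let it spring back; do not disturb the tape, cartons and chocolate bar around the work.

Things in the scene. Friction and masses are not known exactly. Their poses are not given: they have to be found in the camera images.
- stand: fixed wooden stand with a steel rail 262 mm long in y. Origin on the table under the rail's front lip; -x faces the robot. Lip 4 mm thick (x -2..2), top edge z 160 mm; behind it a channel: floor z 132, rear wall from x 26. Rubber rest strip below, z 77-99, front face x -4. End panels at y +-131..143, z to 166. Base x -55..45, z to 12. Takes three carriers, at y -92, 0, 92.
- carrier_red_0: red hook-on carrier, 0.16 kg, may be absent. Cup 64 x 64 mm, rim z 55, inside 58 x 58. Steel back plate x 32-36, z 4-92, 44 wide. Hook at its top: arm to +x (underside z 88) and a tongue turned down (inner face x 48: mouth 12 mm). Grip tab above: x 29-39, y -20..20, z 92-126. Origin: centre of underside, z up. Seated: arm on the lip, plate against the rest strip, tilt 0.07 rad.
- carrier_red_0_tongue (a point): lower end of that carrier's hook tongue, flared outwards (x 52.5, z 62 mm in the carrier; outermost x 55); seated, it is behind the lip and about 22 to 26 mm below the lip's top edge
- carrier_red_0_floor (a point): centre of the inner floor of that carrier's cup (z 10 mm in the carrier)
- carrier_red_1: red hook-on carrier, 0.16 kg, may be absent. Cup 64 x 64 mm, rim z 55, inside 58 x 58. Steel back plate x 32-36, z 4-92, 44 wide. Hook at its top: arm to +x (underside z 88) and a tongue turned down (inner face x 48: mouth 12 mm). Grip tab above: x 29-39, y -20..20, z 92-126. Origin: centre of underside, z up. Seated: arm on the lip, plate against the rest strip, tilt 0.07 rad.
- carrier_red_1_tongue (a point): lower end of that carrier's hook tongue, flared outwards (x 52.5, z 62 mm in the carrier; outermost x 55); seated, it is behind the lip and about 22 to 26 mm below the lip's top edge
- carrier_red_1_floor (a point): centre of the inner floor of that carrier's cup (z 10 mm in the carrier)
- carrier_green_0: green hook-on carrier, 0.16 kg, may be absent. Cup 64 x 64 mm, rim z 55, inside 58 x 58. Steel back plate x 32-36, z 4-92, 44 wide. Hook at its top: arm to +x (underside z 88) and a tongue turned down (inner face x 48: mouth 12 mm). Grip tab above: x 29-39, y -20..20, z 92-126. Origin: centre of underside, z up. Seated: arm on the lip, plate against the rest strip, tilt 0.07 rad.
- carrier_green_0_tongue (a point): lower end of that carrier's hook tongue, flared outwards (x 52.5, z 62 mm in the carrier; outermost x 55); seated, it is behind the lip and about 22 to 26 mm below the lip's top edge
- carrier_green_0_floor (a point): centre of the inner floor of that carrier's cup (z 10 mm in the carrier)
- carrier_green_1: green hook-on carrier, 0.16 kg, may be absent. Cup 64 x 64 mm, rim z 55, inside 58 x 58. Steel back plate x 32-36, z 4-92, 44 wide. Hook at its top: arm to +x (underside z 88) and a tongue turned down (inner face x 48: mouth 12 mm). Grip tab above: x 29-39, y -20..20, z 92-126. Origin: centre of underside, z up. Seated: arm on the lip, plate against the rest strip, tilt 0.07 rad.
- carrier_green_1_tongue (a point): lower end of that carrier's hook tongue, flared outwards (x 52.5, z 62 mm in the carrier; outermost x 55); seated, it is behind the lip and about 22 to 26 mm below the lip's top edge
- carrier_green_1_floor (a point): centre of the inner floor of that carrier's cup (z 10 mm in the carrier)
- jar_red_0: a jar of sprinkles with a red lid, 0.11 kg: body 46 mm diameter, lid 43 mm diameter from z = 76 to 96 mm. Origin: centre of the underside, z along its axis.
- jar_red_1: a jar of sprinkles with a red lid, 0.11 kg: body 46 mm diameter, lid 43 mm diameter from z = 76 to 96 mm. Origin: centre of the underside, z along its axis.
- jar_green_0: a jar of sprinkles with a green lid, 0.11 kg: body 46 mm diameter, lid 43 mm diameter from z = 76 to 96 mm. Origin: centre of the underside, z along its axis.
- jar_green_1: a jar of sprinkles with a green lid, 0.11 kg: body 46 mm diameter, lid 43 mm diameter from z = 76 to 96 mm. Origin: centre of the underside, z along its axis.
- bell: counter bell, 76 mm diameter, 53 mm high, loose on the table; origin at the centre of its underside
- bell_top (a point): top of the bell's plunger (13 mm diameter, 53 mm above the table)
- bell_plunger (a joint): travel of the sprung bell plunger, 0 up to 0.004 m fully down; a spring of 2 N per mm (8 N at full stroke) brings it back when released
- tape_roll: bystander: roll of brown tape lying flat, 93 mm diameter, 48 mm high
- mint_box_0: bystander: standing red carton 49 x 73 x 122 mm
- mint_box_1: bystander: standing brown carton 55 x 63 x 102 mm
- choc_bar_1: bystander: green chocolate bar lying flat, 52 x 150 x 12 mm

How it is judged:
On the way, in this order (a step that is already met when the one before it is completed fails the run):
1. every carrier present is seated behind the lip and holds a jar of its colour (z of carrier_red_0_tongue in the frame of stand between 0.132 and 0.145 m and x of carrier_red_0_tongue in the frame of stand between 0.001 and 0.02 m and y of carrier_red_0_tongue in the frame of stand between -0.125 and 0.125 m and angle between each of carrier_red_0, carrier_red_1, carrier_green_0, carrier_green_1's own z axis and vertical below 0.17 rad and ((distance between jar_red_0 and carrier_red_0_floor below 0.014 m and angle between jar_red_0's own z axis and vertical below 0.22 rad) or (distance between jar_red_1 and carrier_red_0_floor below 0.014 m and angle between jar_red_1's own z axis and vertical below 0.22 rad)) and z of carrier_red_1_tongue in the frame of stand between 0.132 and 0.145 m and x of carrier_red_1_tongue in the frame of stand between 0.001 and 0.02 m and y of carrier_red_1_tongue in the frame of stand between -0.125 and 0.125 m and ((distance between jar_red_0 and carrier_red_1_floor below 0.014 m and angle between jar_red_0's own z axis and vertical below 0.22 rad) or (distance between jar_red_1 and carrier_red_1_floor below 0.014 m and angle between jar_red_1's own z axis and vertical below 0.22 rad)) and z of carrier_green_0_tongue in the frame of stand between 0.132 and 0.145 m and x of carrier_green_0_tongue in the frame of stand between 0.001 and 0.02 m and y of carrier_green_0_tongue in the frame of stand between -0.125 and 0.125 m and ((distance between jar_green_0 and carrier_green_0_floor below 0.014 m and angle between jar_green_0's own z axis and vertical below 0.22 rad) or (distance between jar_green_1 and carrier_green_0_floor below 0.014 m and angle between jar_green_1's own z axis and vertical below 0.22 rad)) and z of carrier_green_1_tongue in the frame of stand between 0.132 and 0.145 m and x of carrier_green_1_tongue in the frame of stand between 0.001 and 0.02 m and y of carrier_green_1_tongue in the frame of stand between -0.125 and 0.125 m and ((distance between jar_green_0 and carrier_green_1_floor below 0.014 m and angle between jar_green_0's own z axis and vertical below 0.22 rad) or (distance between jar_green_1 and carrier_green_1_floor below 0.014 m and angle between jar_green_1's own z axis and vertical below 0.22 rad))), for 0.3 s.
2. the bell's plunger is pressed right down (value of joint bell_plunger above 0.0032 m), for 0.05 s.
At the end, for the whole second after the job is handed in: Every carrier present hangs within 0.17 rad of upright, its tongue behind the lip and 15 to 28 mm below its top, and holds a jar of its own colour standing on its floor (within 14 mm of centre); the bell, pressed at least 3.2 mm after that, is released and upright; all at rest (all of step 1 and linear speed of each of carrier_red_0, carrier_red_1, carrier_green_0, carrier_green_1, jar_red_0, jar_red_1, jar_green_0, jar_green_1 below 0.03 m/s and value of joint bell_plunger below 0.001 m and angle between bell's own z axis and vertical below 0.1 rad); the robot touches nothing.
It fails at once if a bystander (tape, carton or chocolate bar) is shifted by more than 4 cm (distance of any of tape_roll, mint_box_0, mint_box_1, choc_bar_1 from where it was at the start of the episode above 0.04 m).
Of carrier_red_0, carrier_red_1, carrier_green_0, carrier_green_1 only 2 to 3 are there at a start; the rules pass over those that are not, and their reading is None.
At some moment in a run one of carrier_red_0, carrier_red_1, carrier_green_0, carrier_green_1, bell may be knocked a few centimetres aside while the robot is not near it.
It also fails if it takes over 210 s, if anything falls off the work surface, if the arm or the gripper's body presses on something with over 40 N, if the wrist force passes 120 N, or if a joint passes its speed limit or range.

### The arm

A 6-joint arm with a two-finger parallel gripper is mounted at the origin on a cart in front of the work surface, level with it; the furniture and walls round the work are solid. World frame = base frame: x ahead of the robot, y to its left, z up, the work surface at z = 0. Lengths are in m, angles in rad, forces in N, time in s.
With the tool pointing down it reaches from about 0.35 to 0.875 m from the base axis. Payload 4.2 kg.
Tool frame: the origin (TCP) lies between the finger pads; the fingertips stand 17 mm ahead of it and the grasp point (between the pads) lies 2 mm behind it; z points along the fingers, y is the line along which they close (so a half turn about z gives the same grasp; the last joint's range is limited). The gripper opens to 85 mm and grips with 20 to 120 N. Pads are 22 mm wide; open, the fingers measure 114 mm over their backs; the gripper's body (76 mm by 85 mm) begins 54 mm behind the grasp point. The pads swing forward as they close: fully open they stand 13 mm farther back than shut.
Start: joints at [-0.97, 0.385, 0.008, 0, -1.194, -0.259], TCP at [0.21, -0.589, 0.248] pointing down, gripper open.
Joint ranges: [-3.14, 3.14], [-1.21, 2.06], [-1.07, 1.41], [-3.16, 2.05], [-2.99, -0.16], [-3.1, 3.1]. Speed limits (rad/s): [2.79, 2.79, 3.14, 3.14, 3.14, 3.14].

### API

Orientations are given as a 3x3 rotation matrix whose columns are the frame's x, y, z axes.
In Python, from rig import ctrl gives the robot as it stands.
- The arm moves only by the shell command python3 -m handwheel 'ROWS' [OPENING] [FORCE]. ROWS is JSON, a list of rows, each an object of numbers: "dx", "dy", "dz": the shift along the tool's x, y, z in m; "wx", "wy", "wz": the turn, a rotation vector about the tool's x, y, z in units of 5 degrees (1.0 is 5 degrees). In form: [{"dx": .., "dy": .., "dz": .., "wx": .., "wy": .., "wz": ..}, ...]. A call has 1 to 5 rows; each row shifts and turns the commanded pose from where the row before left it, along the tool's axes as they then stand; what a row does not reach is not made up. A row lasts 1/12 s, in which the tool goes at most 41.7 mm and 7.16 degrees, less where a joint would pass 70% of its speed; a pose out of reach is approached as far as the arm can. A call with a gripper value outside its range is refused whole. OPENING is the opening, from -1 (shut) to 1 (fully open), set as the call begins (- or left out, the last holds). The fingers move at their own pace and stop on an object; FORCE is the grip in N (left out, the last holds). Time passes only in rows, so rows that do not move let the fingers close. It gives the time, the measured TCP pose, the force, the opening and the grip force at its end, in the units of the state.
- ctrl.get_obs(): the state, without advancing time (a new reading comes with each control period).
- ctrl.grab_frame(name): name is "scene" or "top" or "wrist"; returns a dict with "image" (384x512x3 uint8, red, green, blue), "fx", "fy", "cx", "cy" (pixels), "pose" (4x4, takes a point from camera to world coordinates). Camera axes: x right, y down, z forward; pixel columns grow to the right and rows downward; lengths in m; the calibration is good to about 2 mm. A picture is of the moment at which its call begins. There is no depth.
- ctrl.finish_job(): hands the job in; it is judged then, once.
The state is a dict: "t": time; "qpos": joint angles; "qd": joint speeds; "tau": joint torques, N m; "tcp_pos": TCP position; "ee_rot": TCP orientation; "wrist_force": force on the tool from outside, world axes, zero at the start; "ft_torque": the same for the moment, N m; "finger_gap": finger opening in m; "finger_force": force on a finger pad.
Only numpy, scipy, OpenCV 4.12 (cv2) and the standard library are available. Lean on these libraries where they do the work, as an engineer would, in place of code of your own. Each camera call takes 0.05 s, during which the arm holds its last target. There are 200 camera calls.

## Working session

There is one attempt and no reset: what is moved stays moved. The work goes in short steps, Python scripts to look and compute and a shell command to move; the robot and the scene stay as the last step left them, time stands still between calls to the robot, and variables do not carry over. Pictures are saved under pics/ and viewed, at most 14 in all, crops included, and the job is handed in when it is done.

```bash
ls; mkdir -p pics; cat > h.py <<'E'
import numpy as np, cv2
from rig import ctrl
def grab(n):
    f=ctrl.grab_frame(n); return f
def ray(f,u,v,z):
    p=np.array(f["pose"]); d=p[:3,:3]@np.array([(u-f["cx"])/f["fx"],(v-f["cy"])/f["fy"],1.])
    o=p[:3,3]; return o+d*(z-o[2])/d[2]
def proj(f,X):
    p=np.array(f["pose"]); c=p[:3,:3].T@(np.array(X)-p[:3,3]); return f["fx"]*c[0]/c[2]+f["cx"],f["fy"]*c[1]/c[2]+f["cy"]
def save(f,name): cv2.imwrite("pics/"+name,cv2.cvtColor(f["image"],cv2.COLOR_RGB2BGR))
E
python3 - <<'E'
from h import *
import pickle
fs={}
for n in("scene","top"):
    f=grab(n);fs[n]=f
    print(n,np.round(f["pose"],3).tolist(),f["fx"],f["cx"],f["cy"])
pickle.dump(fs,open("f0.pkl","wb"))
im=[cv2.cvtColor(fs[n]["image"],cv2.COLOR_RGB2BGR) for n in fs]
for n,i in zip(fs,im): cv2.imwrite(f"pics/{n}0.png",cv2.resize(i,(800,600),interpolation=cv2.INTER_CUBIC))
o=ctrl.get_obs();print({k:np.round(v,3).tolist() for k,v in o.items()})
E
```

```text
pics
scene [[-0.814, -0.33, 0.478, -0.113], [-0.581, 0.476, -0.661, 0.923], [-0.01, -0.815, -0.579, 0.831], [0.0, 0.0, 0.0, 1.0]] 461.28425929940886 250.09316375703276 190.3108654174364
top [[0.028, -0.993, 0.112, 0.334], [-1.0, -0.028, -0.001, 0.052], [0.004, -0.112, -0.994, 1.691], [0.0, 0.0, 0.0, 1.0]] 468.403227227592 253.30391018121574 186.00796541782816
{'t': 0.1, 'qpos': [-0.97, 0.385, 0.007, -0.0, -1.194, -0.259], 'qd': [-0.002, -0.001, 0.002, 0.002, -0.001, 0.0], 'tau': [-0.0, -39.332, 18.893, 4.198, -0.003, 0.0], 'tcp_pos': [0.209, -0.588, 0.247], 'ee_rot': [[-0.942, -0.335, -0.001], [-0.335, 0.942, 0.002], [0.0, 0.002, -1.0]], 'wrist_force': [0.31, -0.221, 1.191], 'ft_torque': [-0.007, 0.038, 0.038], 'finger_force': 0.0, 'finger_gap': 0.086}
```

View pics/scene0.png

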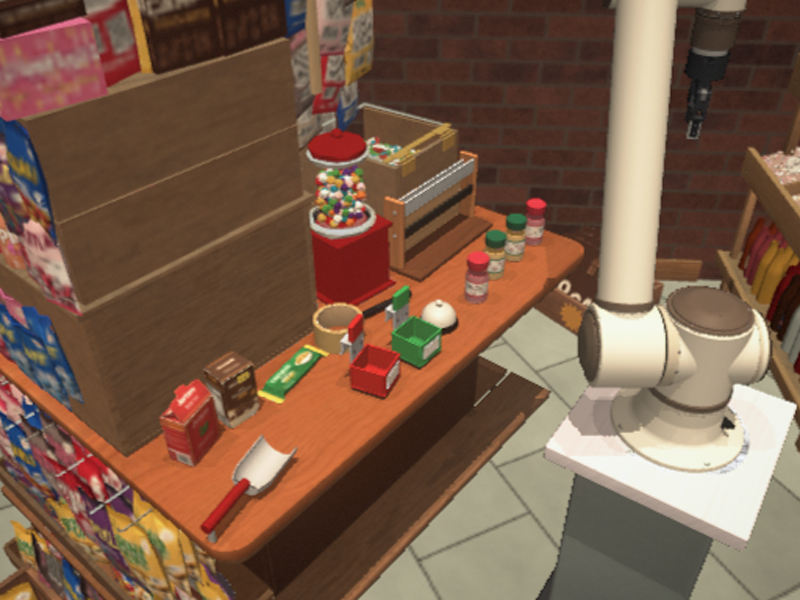

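View pics/top0.png

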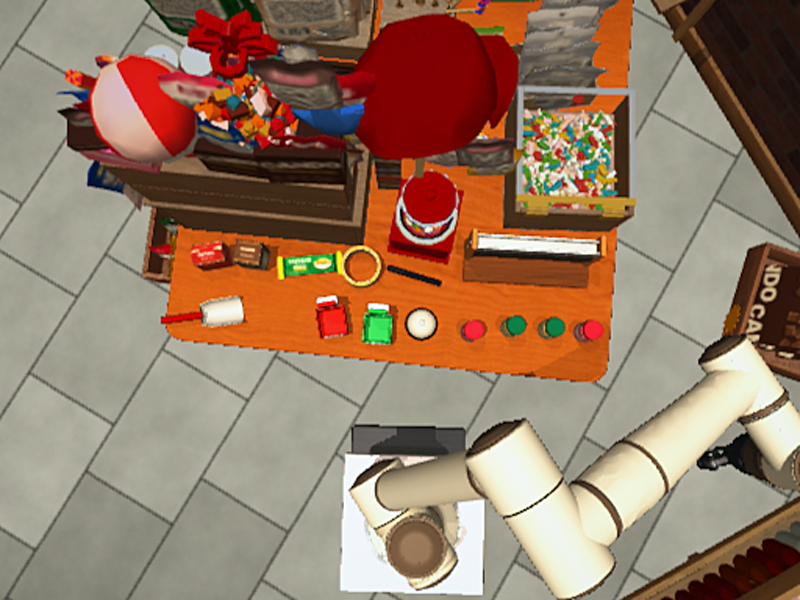

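Scene view shows two carriers: red and green (scene px ~(375,370), (415,340)). The bell, 4 jars (red, green, green, red) and the stand at back right also show. In the top view (800x600) red is at (331,317), green (378,325), bell (421,323), jars (473..591,~327) and the rail (538,245).

```bash
python3 - <<'E'
from h import *
import pickle
f=pickle.load(open("f0.pkl","rb"))["top"]
S=1.5625
hsv=cv2.cvtColor(f["image"],cv2.COLOR_RGB2HSV)
def blobs(name,m,zs,box):
    mm=np.zeros_like(m);x0,y0,x1,y1=[int(a/S) for a in box];mm[y0:y1,x0:x1]=m[y0:y1,x0:x1]
    n,l,st,c=cv2.connectedComponentsWithStats(mm)
    for i in range(1,n):
        if st[i,4]>25: print(name,st[i].tolist(),[np.round(ray(f,*c[i],z)[:2],3).tolist() for z in zs])
H,Sx,V=cv2.split(hsv)
red=(((H<6)|(H>172))&(Sx>150)&(V>90)).astype('u1')*255
grn=((H>40)&(H<90)&(Sx>100)&(V>40)).astype('u1')*255
wht=((Sx<70)&(V>120)).astype('u1')*255
blobs("red carrier",red,(.055,),(310,285,355,350))
blobs("grn carrier",grn,(.055,),(358,290,400,350))
blobs("red jar",red,(.096,),(450,300,620,350))
blobs("grn jar",grn,(.096,),(450,300,620,350))
blobs("bell",wht,(.04,),(400,300,445,345))
blobs("rail",wht,(.16,),(465,225,612,262))
# stand points by hand
for n,u,v,z in [("lip L",473,258,.16),("lip R",602,255,.16),("baseFL",465,280,.012),("baseFR",587,287,.012)]: print(n,np.round(ray(f,u/S,v/S,z)[:2],3))
c=f["image"]
for n,(x0,y0,x1,y1) in {"a":(300,280,450,350),"b":(455,222,620,295)}.items():
    x0,y0,x1,y1=[int(a/S) for a in (x0,y0,x1,y1)]
    cr=cv2.cvtColor(c[y0:y1,x0:x1],cv2.COLOR_RGB2BGR)
    cr=cv2.resize(cr,None,fx=8,fy=8,interpolation=cv2.INTER_NEAREST); print(n,x0,y0,cr.shape)
    cv2.imwrite(f"pics/c{n}.png",cr)
a,b=cv2.imread("pics/ca.png"),cv2.imread("pics/cb.png")
w=800;h=cv2.resize(a,(700,250*1)) if 0 else a
W=max(a.shape[1],b.shape[1]);ca=np.zeros((a.shape[0]+b.shape[0],W,3),'u1');ca[:a.shape[0],:a.shape[1]]=a;ca[a.shape[0]:,:b.shape[1]]=b
s=min(1,800/W);print(s,ca.shape);cv2.imwrite("pics/cc.png",cv2.resize(ca,None,fx=s,fy=s)) 
E
```

```text
red carrier [202, 193, 21, 23, 359] [[0.451, 0.196]]
grn carrier [232, 198, 19, 23, 374] [[0.436, 0.091]]
red jar [297, 205, 13, 13, 135] [[0.433, -0.12]]
red jar [370, 205, 16, 13, 156] [[0.44, -0.377]]
grn jar [324, 202, 13, 12, 118] [[0.447, -0.211]]
grn jar [349, 203, 12, 13, 116] [[0.445, -0.297]]
bell [261, 198, 18, 18, 245] [[0.448, -0.007]]
rail [305, 149, 79, 14, 726] [[0.615, -0.246]]
lip L [ 0.581 -0.11 ]
lip R [ 0.595 -0.383]
baseFL [ 0.553 -0.108]
baseFR [ 0.544 -0.39 ]
a 192 179 (360, 768, 3)
b 291 142 (368, 840, 3)
0.9523809523809523 (728, 840, 3)
```

```bash
python3 -c "
import cv2;a=cv2.imread('pics/cc.png');print(a.shape);h=min(1,600/a.shape[0]);cv2.imwrite('pics/cc2.png',cv2.resize(a,None,fx=h,fy=h,interpolation=cv2.INTER_AREA))"
```

```text
(693, 800, 3)
```

View pics/cc2.png

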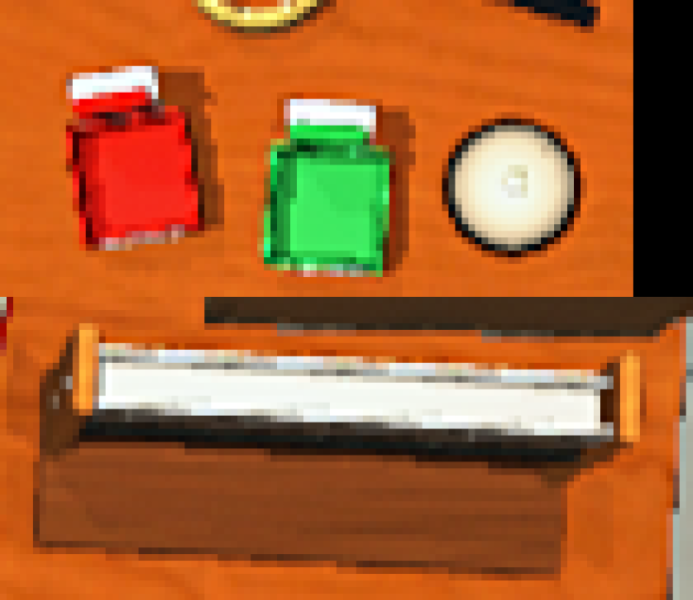

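The crop shows both carriers with tabs toward +x, yawed by several degrees. The rail runs almost along y. Next, a move helper and a wrist-camera approach over the stand.

```bash
cat >> h.py <<'E'
from scipy.spatial.transform import Rotation as R
def down(yaw):  # tool z down, tool y at angle yaw from world y
    c,s=np.cos(yaw),np.sin(yaw); return np.array([[-c,-s,0],[-s,c,0],[0,0,-1.]])
def need(p,yaw):
    o=ctrl.get_obs(); M=np.array(o["ee_rot"])
    d=M.T@(np.array(p)-o["tcp_pos"]); w=R.from_matrix(M.T@down(yaw)).as_rotvec()/np.radians(5)
    print("t",o["t"],"tcp",np.round(o["tcp_pos"],4),"| dxyz",np.round(d,4),"w",np.round(w,2),"F",np.round(o["wrist_force"],1),"gap",np.round(o["finger_gap"],4))
E
python3 - <<'E'
from h import *
need([.47,-.25,.42],-.03)
E
```

```text
t 0.1 tcp [ 0.2094 -0.5884  0.2473] | dxyz [-0.3589  0.2318 -0.1722] w [ 0.02 -0.01  4.26] F [ 0.3 -0.2  1.2] gap 0.0855
```

```bash
python3 -m handwheel '[{"dz":-0.04},{"dz":-0.04},{"dz":-0.04},{"dx":-0.03,"dy":0.02},{"dx":-0.03,"dy":0.02}]' 1 40
python3 -m handwheel '[{"dx":-0.03,"dy":0.02},{"dx":-0.03,"dy":0.02},{"dx":-0.03,"dy":0.02},{"dx":-0.03,"dy":0.02},{"dx":-0.03,"dy":0.02}]'
python3 -m handwheel '[{"dx":-0.03,"dy":0.02},{"dx":-0.03,"dy":0.02},{"dx":-0.03,"dy":0.02},{"dx":-0.03,"dy":0.02},{"dz":-0.03}]'
python3 -m handwheel '[{"wz":1.2},{"wz":1.2},{"wz":1.2},{"wz":0.66},{}]'
python3 - <<'E'
from h import *
import pickle
need([.47,-.25,.42],-.03)
f=grab("wrist");pickle.dump(f,open("w1.pkl","wb"));print(np.round(f["pose"],4).tolist(),f["fx"])
cv2.imwrite("pics/w1.png",cv2.resize(cv2.cvtColor(f["image"],cv2.COLOR_RGB2BGR),(800,600),interpolation=cv2.INTER_CUBIC))
E
```

```text
t 0.1 tcp [ 0.2094 -0.5884  0.2473] | dxyz [-0.3589  0.2318 -0.1722] w [ 0.02 -0.01  4.26] F [ 0.3 -0.2  1.2] gap 0.0855
[[-0.3354, 0.8962, 0.2905, 0.1349], [0.9421, 0.3184, 0.1055, -0.614], [0.0021, 0.309, -0.9511, 0.3739], [0.0, 0.0, 0.0, 1.0]] 345.42851437640024invalid input at $[0]: expected keys dx, dy, dz, wx, wy, wz
invalid input at $[0]: expected keys dx, dy, dz, wx, wy, wz
invalid input at $[0]: expected keys dx, dy, dz, wx, wy, wz
invalid input at $[0]: expected keys dx, dy, dz, wx, wy, wz
```

View pics/w1.png

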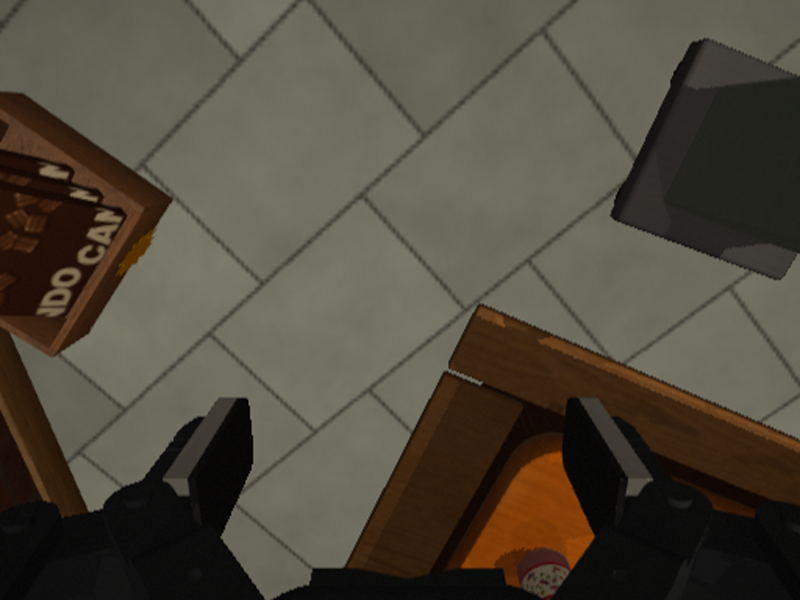

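The moves were refused because every row needs all six keys, so this wrist view is still from the start: fingers at the bottom, image-down pointing away from the base, floor below. I'll retype with full keys.

```bash
python3 -m handwheel '[{"dx":0,"dy":0,"dz":-0.04,"wx":0,"wy":0,"wz":0},{"dx":0,"dy":0,"dz":-0.04,"wx":0,"wy":0,"wz":0},{"dx":0,"dy":0,"dz":-0.04,"wx":0,"wy":0,"wz":0},{"dx":-0.03,"dy":0.02,"dz":-0.01,"wx":0,"wy":0,"wz":0},{"dx":-0.03,"dy":0.02,"dz":-0.01,"wx":0,"wy":0,"wz":0}]' 1 40
python3 -m handwheel '[{"dx":-0.03,"dy":0.02,"dz":-0.01,"wx":0,"wy":0,"wz":0},{"dx":-0.03,"dy":0.02,"dz":0,"wx":0,"wy":0,"wz":0},{"dx":-0.03,"dy":0.02,"dz":0,"wx":0,"wy":0,"wz":0},{"dx":-0.03,"dy":0.02,"dz":0,"wx":0,"wy":0,"wz":0},{"dx":-0.03,"dy":0.02,"dz":0,"wx":0,"wy":0,"wz":0}]'
python3 -m handwheel '[{"dx":-0.03,"dy":0.02,"dz":-0.01,"wx":0,"wy":0,"wz":0},{"dx":-0.03,"dy":0.02,"dz":0,"wx":0,"wy":0,"wz":0},{"dx":-0.03,"dy":0.02,"dz":0,"wx":0,"wy":0,"wz":0},{"dx":-0.03,"dy":0.02,"dz":0,"wx":0,"wy":0,"wz":0},{"dx":-0.03,"dy":0.01,"dz":0,"wx":0,"wy":0,"wz":0}]'
python3 -m handwheel '[{"dx":0,"dy":0,"dz":0,"wx":0,"wy":0,"wz":1.2},{"dx":0,"dy":0,"dz":0,"wx":0,"wy":0,"wz":1.2},{"dx":0,"dy":0,"dz":0,"wx":0,"wy":0,"wz":1.2},{"dx":0,"dy":0,"dz":0,"wx":0,"wy":0,"wz":0.66},{"dx":0,"dy":0,"dz":0,"wx":0,"wy":0,"wz":0}]'
python3 - <<'E'
from h import *
import pickle
need([.47,-.25,.42],-.03)
f=grab("wrist");pickle.dump(f,open("w1.pkl","wb"));print(np.round(f["pose"],4).tolist(),f["fx"])
cv2.imwrite("pics/w1b.png",cv2.resize(cv2.cvtColor(f["image"],cv2.COLOR_RGB2BGR),(800,600),interpolation=cv2.INTER_CUBIC))
E
```

```text
t: 0.57
tcp_pos: [0.2525, -0.5316, 0.3902]
ee_rot: [[-0.943, -0.332, 0.002], [-0.332, 0.943, -0.003], [-0.001, -0.003, -1.0]]
wrist_force: [0.3, -0.1, -0.8]
finger_gap: 0.0856
finger_force: 0.0
t: 0.98
tcp_pos: [0.361, -0.3848, 0.3982]
ee_rot: [[-0.942, -0.335, -0.0], [-0.335, 0.942, 0.0], [-0.0, 0.0, -1.0]]
wrist_force: [0.4, 0.2, 0.1]
finger_gap: 0.0852
finger_force: 0.0
t: 1.4
tcp_pos: [0.4718, -0.2491, 0.4089]
ee_rot: [[-0.942, -0.336, 0.001], [-0.336, 0.942, 0.0], [-0.001, 0.0, -1.0]]
wrist_force: [0.8, -0.9, -0.0]
finger_gap: 0.0852
finger_force: 0.0
t: 1.82
tcp_pos: [0.4715, -0.2512, 0.4079]
ee_rot: [[-1.0, 0.031, -0.001], [0.031, 1.0, 0.0], [0.001, 0.0, -1.0]]
wrist_force: [-0.3, -0.3, -0.2]
finger_gap: 0.085
finger_force: 0.0
t 1.8167 tcp [ 0.4715 -0.2512  0.4079] | dxyz [ 0.0016  0.0012 -0.0121] w [ 0.   -0.01 -0.01] F [-0.3 -0.3 -0.2] gap 0.085
[[0.0302, 0.9509, 0.3082, 0.3926], [0.9995, -0.0289, -0.0086, -0.2478], [0.0008, 0.3083, -0.9513, 0.5345], [0.0, 0.0, 0.0, 1.0]] 345.42851437640024
```

View pics/w1b.png

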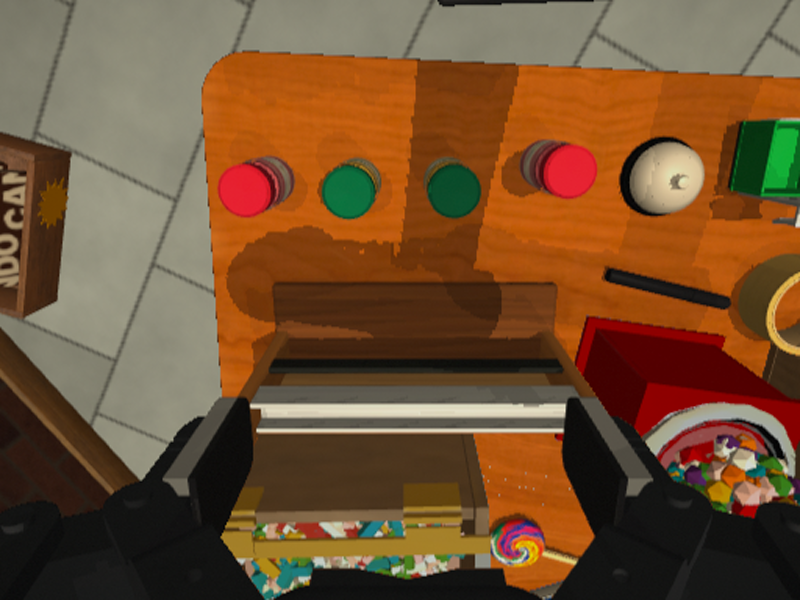

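The wrist view shows the rail at rows 386–432, horizontal and so aligned with the tool. The base front edge is at row 283, lids at (245,190), (349,190), (454,189) and (567,170), and the bell at (665,177). I'll measure these.

```bash
python3 - <<'E'
from h import *
import pickle
f=pickle.load(open("w1.pkl","rb"));im=f["image"]
g=im.astype(int)
for c in(190,250,310): print(c,[(r,*g[r,c]) for r in range(240,280)] if c==250 else [(r,g[r,c].sum()//3) for r in range(244,280)])
H,S,V=cv2.split(cv2.cvtColor(im,cv2.COLOR_RGB2HSV))
for nm,m in(("red",((H<5)|(H>170))&(S>180)&(V>150)),("grn",(H>60)&(H<85)&(S>180)&(V>60))):
    m=m.astype('u1');m[170:]=0;m[:,:130]=0
    n,l,st,c=cv2.connectedComponentsWithStats(m)
    for i in range(1,n):
        if st[i,4]>200: print(nm,st[i].tolist(),np.round(ray(f,*c[i],.096)[:2],4))
for r in (181,): 
    for u in (275,555): print("base front",np.round(ray(f,u/1.5625,283/1.5625,.012),4))
print("bell top",np.round(ray(f,680/1.5625,181/1.5625,.053),4))
E
```

```text
190 [(244, np.int64(66)), (245, np.int64(65)), (246, np.int64(63)), (247, np.int64(80)), (248, np.int64(85)), (249, np.int64(83)), (250, np.int64(83)), (251, np.int64(86)), (252, np.int64(87)), (253, np.int64(86)), (254, np.int64(85)), (255, np.int64(78)), (256, np.int64(84)), (257, np.int64(86)), (258, np.int64(144)), (259, np.int64(202)), (260, np.int64(206)), (261, np.int64(204)), (262, np.int64(210)), (263, np.int64(201)), (264, np.int64(196)), (265, np.int64(197)), (266, np.int64(192)), (267, np.int64(137)), (268, np.int64(84)), (269, np.int64(85)), (270, np.int64(85)), (271, np.int64(86)), (272, np.int64(86)), (273, np.int64(80)), (274, np.int64(161)), (275, np.int64(212)), (276, np.int64(179)), (277, np.int64(97)), (278, np.int64(50)), (279, np.int64(51))]
250 [(240, np.int64(92), np.int64(65), np.int64(33)), (241, np.int64(91), np.int64(63), np.int64(32)), (242, np.int64(91), np.int64(63), np.int64(31)), (243, np.int64(89), np.int64(62), np.int64(31)), (244, np.int64(94), np.int64(65), np.int64(33)), (245, np.int64(96), np.int64(67), np.int64(33)), (246, np.int64(84), np.int6
[... 2088 characters left out ...]
(263, np.int64(215)), (264, np.int64(210)), (265, np.int64(206)), (266, np.int64(184)), (267, np.int64(127)), (268, np.int64(85)), (269, np.int64(85)), (270, np.int64(84)), (271, np.int64(86)), (272, np.int64(88)), (273, np.int64(87)), (274, np.int64(169)), (275, np.int64(215)), (276, np.int64(174)), (277, np.int64(114)), (278, np.int64(99)), (279, np.int64(98))]
red [348, 92, 34, 35, 927] [ 0.4337 -0.1195]
red [139, 105, 34, 34, 904] [ 0.4407 -0.3801]
grn [486, 77, 26, 49, 983] [0.4308 0.0481]
grn [206, 106, 34, 34, 871] [ 0.4445 -0.2965]
grn [274, 106, 33, 33, 838] [ 0.4461 -0.2117]
base front [ 0.5432 -0.3853  0.012 ]
base front [ 0.5518 -0.1028  0.012 ]
bell top [ 0.4492 -0.0096  0.053 ]
```

```bash
python3 - <<'E'
from h import *
import pickle
f=pickle.load(open("w1.pkl","rb"))
a=ray(f,190,258,.16);b=ray(f,310,258,.16);print(a,b)
s=(b-a)[:2];yaw=np.arctan2(-s[0],s[1]);print("yaw",yaw)
B=(ray(f,176,181,.012)+ray(f,355.2,181,.012))/2
print("from base centre->origin",B[:2]+.055*np.array([np.cos(yaw),np.sin(yaw)]))
yy=B[1]+.055*np.sin(yaw); t=(yy-a[1])/(b-a)[1]; p=a+(b-a)*t; print("origin from lip",p[:2]+.002*np.array([np.cos(yaw),np.sin(yaw)]))
need([.44,.14,.42],-.03)
E
```

```text
[ 0.59838446 -0.33959121  0.16      ] [ 0.60285263 -0.19357227  0.16      ]
yaw -0.03059040222660421
from base centre->origin [ 0.60231504 -0.24569969]
origin from lip [ 0.6032566  -0.24576086]
t 1.8667 tcp [ 0.4715 -0.2513  0.408 ] | dxyz [ 0.0426  0.3903 -0.0119] w [ 0.   -0.01  0.02] F [0.6 0.9 0.2] gap 0.0856
```

```bash
python3 -m handwheel '[{"dx":0.007,"dy":0.039,"dz":0,"wx":0,"wy":0,"wz":0},{"dx":0.007,"dy":0.039,"dz":0,"wx":0,"wy":0,"wz":0},{"dx":0.007,"dy":0.039,"dz":0,"wx":0,"wy":0,"wz":0},{"dx":0.007,"dy":0.039,"dz":0,"wx":0,"wy":0,"wz":0},{"dx":0.007,"dy":0.039,"dz":0,"wx":0,"wy":0,"wz":0}]'
python3 -m handwheel '[{"dx":0.007,"dy":0.039,"dz":0,"wx":0,"wy":0,"wz":0},{"dx":0.007,"dy":0.039,"dz":0,"wx":0,"wy":0,"wz":0},{"dx":0.007,"dy":0.039,"dz":0,"wx":0,"wy":0,"wz":0},{"dx":0.007,"dy":0.039,"dz":0,"wx":0,"wy":0,"wz":0},{"dx":0.007,"dy":0.039,"dz":0,"wx":0,"wy":0,"wz":0}]' | head -2
python3 -m handwheel '[{"dx":0,"dy":0,"dz":0,"wx":0,"wy":0,"wz":0},{"dx":0,"dy":0,"dz":0,"wx":0,"wy":0,"wz":0}]' | head -2
python3 - <<'E'
from h import *
import pickle
f=grab("wrist");pickle.dump(f,open("w2.pkl","wb"))
cv2.imwrite("pics/w2.png",cv2.resize(cv2.cvtColor(f["image"],cv2.COLOR_RGB2BGR),(800,600),interpolation=cv2.INTER_CUBIC))
E
```

```text
t: 2.28
tcp_pos: [0.4416, -0.0542, 0.4083]
ee_rot: [[-1.0, 0.029, 0.0], [0.029, 1.0, 0.0], [-0.0, 0.0, -1.0]]
wrist_force: [1.3, 0.5, -0.1]
finger_gap: 0.0854
finger_force: 0.0
t: 2.7
tcp_pos: [0.4123, 0.142, 0.4087]
t: 2.87
tcp_pos: [0.4128, 0.1421, 0.408]
```

View pics/w2.png

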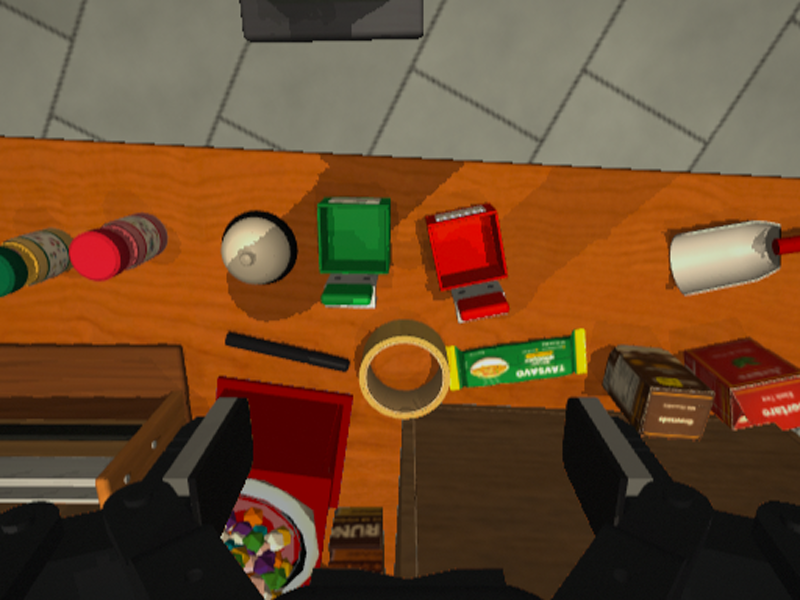

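The wrist view shows the green cup at (354,238) with its tab at (348,295), and the red cup at (467,250) with its tab at (482,305). The bell plunger is at (246,258). Next: tab corners at z 0.126.

```bash
cat >> h.py <<'E'
def tabs(f):
    H,S,V=cv2.split(cv2.cvtColor(f["image"],cv2.COLOR_RGB2HSV)); out={}
    for nm,m in(("red",((H<6)|(H>170))&(S>180)&(V>60)),("green",(H>55)&(H<85)&(S>140)&(V>40))):
        n,l,st,c=cv2.connectedComponentsWithStats(m.astype('u1'),connectivity=4)
        for i in range(1,n):
            if 100<st[i,4]:
                p=np.argwhere(l==i)[:,::-1]; q=cv2.boxPoints(cv2.minAreaRect(p.astype('f4')))
                q=q[np.argsort(q[:,1])][2:]; q=q[np.argsort(q[:,0])]
                a,b=ray(f,*q[0],.126),ray(f,*(q[1]),.126); s=(b-a)[:2]; yaw=np.arctan2(-s[0],s[1])
                ctr=(a+b)[:2]/2-.005*np.array([np.cos(yaw),np.sin(yaw)])
                print(nm,st[i].tolist(),"edge len",round(np.linalg.norm(s),4),"yaw",round(yaw,3),"tab ctr",np.round(ctr,4),np.round(a,4),np.round(b,4))
                out[nm]=(ctr,yaw)
E
python3 - <<'E'
from h import *
import pickle
f=pickle.load(open("w2.pkl","rb"))
tabs(f)
print("bell",ray(f,246/1.5625,258/1.5625,.053))
im=f["image"]
for c in(222,308): print([(r,im[r,c].tolist()) for r in range(176,206,1)])
E
```

```text
red [272, 131, 53, 55, 2023] edge len 0.0558 yaw 0.178 tab ctr [0.4523 0.1942] [0.4622 0.1676 0.126 ] [0.4523 0.2225 0.126 ]
red [44, 146, 39, 34, 1013] edge len 0.0486 yaw 0.421 tab ctr [ 0.4397 -0.0932] [ 0.4542 -0.1133  0.126 ] [ 0.4343 -0.0689  0.126 ]
red [497, 151, 15, 12, 139] edge len 0.0169 yaw 0.126 tab ctr [0.4319 0.4384] [0.4379 0.4307 0.126 ] [0.4358 0.4475 0.126 ]
red [293, 187, 33, 18, 421] edge len 0.0395 yaw 0.188 tab ctr [0.4792 0.2033] [0.4878 0.1848 0.126 ] [0.4805 0.2236 0.126 ]
red [444, 218, 66, 28, 851] edge len 0.0778 yaw 0.192 tab ctr [0.542  0.4249] [0.5543 0.3877 0.126 ] [0.5394 0.464  0.126 ]
red [438, 226, 28, 42, 272] edge len 0.0199 yaw 0.622 tab ctr [0.573 0.411] [0.5829 0.4058 0.126 ] [0.5713 0.422  0.126 ]
red [138, 241, 88, 123, 4693] edge len 0.1279 yaw -0.2 tab ctr [ 0.719  -0.0012] [ 0.7112 -0.0648  0.126 ] [0.7366 0.0605 0.126 ]
red [469, 245, 43, 31, 790] edge len 0.0568 yaw -0.024 tab ctr [0.5895 0.4493] [0.5938 0.4208 0.126 ] [0.5952 0.4775 0.126 ]
green [203, 127, 47, 48, 2056] edge len 0.0564 yaw -0.024 tab ctr [0.4397 0.1003] [0.444 0.072
[... 1015 characters left out ...]
14]), (202, [179, 86, 13]), (203, [176, 84, 10]), (204, [172, 81, 9]), (205, [168, 78, 6])]
[(176, [92, 4, 2]), (177, [91, 4, 0]), (178, [86, 5, 3]), (179, [159, 2, 0]), (180, [165, 19, 6]), (181, [110, 59, 50]), (182, [74, 72, 62]), (183, [74, 71, 63]), (184, [74, 72, 64]), (185, [75, 72, 63]), (186, [76, 72, 64]), (187, [75, 71, 63]), (188, [81, 49, 42]), (189, [87, 13, 9]), (190, [89, 4, 0]), (191, [90, 4, 0]), (192, [93, 6, 2]), (193, [89, 4, 1]), (194, [91, 2, 0]), (195, [93, 4, 0]), (196, [141, 2, 0]), (197, [185, 2, 0]), (198, [212, 10, 0]), (199, [220, 12, 0]), (200, [218, 3, 0]), (201, [215, 0, 0]), (202, [200, 0, 0]), (203, [157, 62, 31]), (204, [162, 81, 28]), (205, [178, 83, 9])]
```

```bash
python3 - <<'E'
from h import *
need([.465,.093,.112],-.024)
E
```

```text
t 2.9167 tcp [0.413  0.141  0.4082] | dxyz [-0.0534 -0.0464  0.2962] w [-0.01 -0.   -0.03] F [-1.3 -0.7 -0. ] gap 0.085
```

```bash
python3 -m handwheel '[{"dx":-0.013,"dy":-0.012,"dz":0.03,"wx":0,"wy":0,"wz":0},{"dx":-0.013,"dy":-0.012,"dz":0.035,"wx":0,"wy":0,"wz":0},{"dx":-0.013,"dy":-0.012,"dz":0.035,"wx":0,"wy":0,"wz":0},{"dx":-0.014,"dy":-0.0105,"dz":0.035,"wx":0,"wy":0,"wz":0},{"dx":0,"dy":0,"dz":0.04,"wx":0,"wy":0,"wz":0}]' 1 80 | head -2
python3 -m handwheel '[{"dx":0,"dy":0,"dz":0.03,"wx":0,"wy":0,"wz":0},{"dx":0,"dy":0,"dz":0,"wx":0,"wy":0,"wz":0},{"dx":0,"dy":0,"dz":0,"wx":0,"wy":0,"wz":0}]' | head -2
python3 - <<'E'
from h import *
need([.465,.093,.112],-.024)
f=grab("wrist");tabs(f)
cv2.imwrite("pics/w3.png",cv2.resize(cv2.cvtColor(f["image"],cv2.COLOR_RGB2BGR),(800,600),interpolation=cv2.INTER_CUBIC))
E
```

```text
t: 3.33
tcp_pos: [0.4671, 0.0896, 0.2328]
t: 3.58
tcp_pos: [0.4649, 0.0907, 0.203]
t 3.5833 tcp [0.4649 0.0907 0.203 ] | dxyz [-0.0002  0.0025  0.091 ] w [-0.03 -0.02 -0.09] F [0.1 0.1 1.3] gap 0.0855
red [335, 102, 98, 96, 7063] edge len 0.0582 yaw 0.182 tab ctr [0.4495 0.174 ] [0.4597 0.1463 0.126 ] [0.4491 0.2035 0.126 ]
red [0, 146, 5, 30, 111] edge len 0.0025 yaw -0.031 tab ctr [ 0.4323 -0.0656] [ 0.4373 -0.067   0.126 ] [ 0.4374 -0.0645  0.126 ]
red [389, 200, 78, 38, 2008] edge len 0.047 yaw 0.193 tab ctr [0.4799 0.1997] [0.4893 0.1776 0.126 ] [0.4803 0.2237 0.126 ]
red [141, 287, 113, 97, 7495] edge len 0.0799 yaw -0.198 tab ctr [0.601  0.0341] [ 0.598 -0.006  0.126] [0.6138 0.0723 0.126 ]
green [222, 98, 82, 81, 6300] edge len 0.0496 yaw -0.031 tab ctr [0.4391 0.0937] [0.4434 0.0687 0.126 ] [0.4449 0.1183 0.126 ]
green [231, 192, 62, 27, 1573] edge len 0.0388 yaw -0.03 tab ctr [0.4655 0.0923] [0.4699 0.0727 0.126 ] [0.4711 0.1115 0.126 ]
green [383, 235, 97, 52, 1955] edge len 0.0646 yaw 0.193 tab ctr [0.5184 0.2097] [0.5295 0.1789 0.126 ] [0.5172 0.2423 0.126 ]
```

View pics/w3.png

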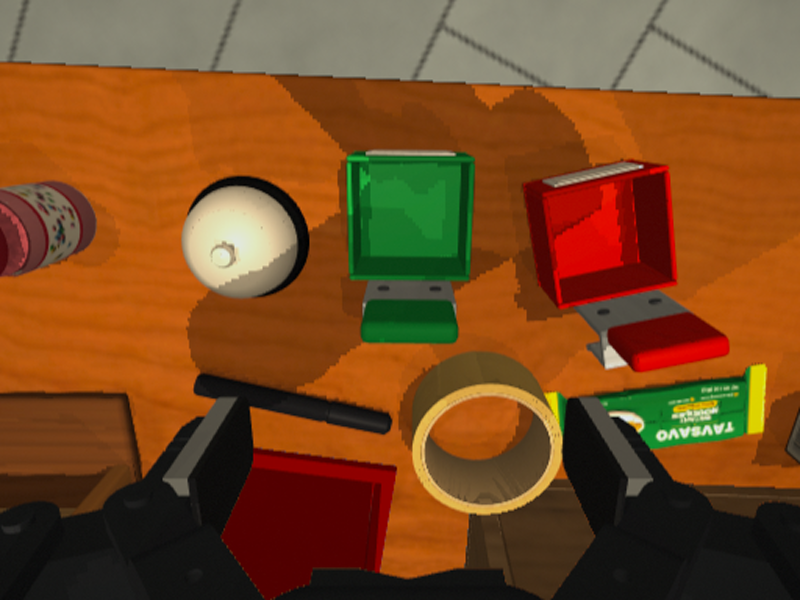

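The closer view agrees: green tab centre (0.4655, 0.092), yaw −0.03. I'll descend and grip.

```bash
python3 -m handwheel '[{"dx":0,"dy":0.0015,"dz":0.03,"wx":0,"wy":0,"wz":0},{"dx":0,"dy":0,"dz":0.03,"wx":0,"wy":0,"wz":0},{"dx":0,"dy":0,"dz":0.03,"wx":0,"wy":0,"wz":0},{"dx":0,"dy":0,"dz":0,"wx":0,"wy":0,"wz":0}]' | grep -E "t:|tcp|wrist_f"
python3 -m handwheel '[{"dx":0,"dy":0,"dz":0,"wx":0,"wy":0,"wz":0},{"dx":0,"dy":0,"dz":0,"wx":0,"wy":0,"wz":0},{"dx":0,"dy":0,"dz":0,"wx":0,"wy":0,"wz":0},{"dx":0,"dy":0,"dz":0,"wx":0,"wy":0,"wz":0},{"dx":0,"dy":0,"dz":0,"wx":0,"wy":0,"wz":0}]' -0.2 80
python3 -m handwheel '[{"dx":0,"dy":0,"dz":0,"wx":0,"wy":0,"wz":0},{"dx":0,"dy":0,"dz":0,"wx":0,"wy":0,"wz":0},{"dx":0,"dy":0,"dz":0,"wx":0,"wy":0,"wz":0},{"dx":0,"dy":0,"dz":0,"wx":0,"wy":0,"wz":0}]'
```

```text
t: 3.97
tcp_pos: [0.4635, 0.0931, 0.1114]
ee_rot: [[-1.0, 0.031, -0.005], [0.031, 1.0, -0.002], [0.005, -0.002, -1.0]]
wrist_force: [0.1, -0.7, -0.8]
t: 4.38
tcp_pos: [0.4667, 0.0944, 0.1159]
ee_rot: [[-1.0, 0.029, 0.005], [0.029, 1.0, 0.002], [-0.005, 0.002, -1.0]]
wrist_force: [0.5, -1.9, 8.5]
finger_gap: 0.0385
finger_force: 79.6
t: 4.72
tcp_pos: [0.4667, 0.0944, 0.1158]
ee_rot: [[-1.0, 0.029, 0.005], [0.029, 1.0, 0.001], [-0.005, 0.002, -1.0]]
wrist_force: [0.2, -1.0, 8.0]
finger_gap: 0.0381
finger_force: 79.6
```

```bash
python3 -m handwheel '[{"dx":0,"dy":0,"dz":-0.02,"wx":0,"wy":0,"wz":0},{"dx":0,"dy":0,"dz":-0.03,"wx":0,"wy":0,"wz":0},{"dx":0.005,"dy":0,"dz":-0.035,"wx":0,"wy":0,"wz":0},{"dx":0.01,"dy":0,"dz":-0.035,"wx":0,"wy":0,"wz":0},{"dx":0.01,"dy":0,"dz":-0.035,"wx":0,"wy":0,"wz":0}]' -0.2 100
python3 -m handwheel '[{"dx":0,"dy":-0.03,"dz":-0.015,"wx":0,"wy":0,"wz":0},{"dx":0,"dy":-0.038,"dz":0,"wx":0,"wy":0,"wz":0},{"dx":0,"dy":-0.038,"dz":0,"wx":0,"wy":0,"wz":0},{"dx":0,"dy":-0.038,"dz":0,"wx":0,"wy":0,"wz":0},{"dx":0,"dy":-0.038,"dz":0,"wx":0,"wy":0,"wz":0}]' | head -2
python3 -m handwheel '[{"dx":0,"dy":-0.038,"dz":0,"wx":0,"wy":0,"wz":0},{"dx":0,"dy":-0.038,"dz":0,"wx":0,"wy":0,"wz":0},{"dx":0,"dy":-0.038,"dz":0,"wx":0,"wy":0,"wz":0},{"dx":0,"dy":-0.038,"dz":0,"wx":0,"wy":0,"wz":0},{"dx":0,"dy":-0.02,"dz":0,"wx":0,"wy":0,"wz":0}]' | head -2
python3 - <<'E'
from h import *
need([.593,-.3057,.27],-.0306)
f=grab("wrist")
cv2.imwrite("pics/w4.png",cv2.resize(cv2.cvtColor(f["image"],cv2.COLOR_RGB2BGR),(800,600),interpolation=cv2.INTER_CUBIC))
E
```

```text
t: 5.13
tcp_pos: [0.4392, 0.0945, 0.2703]
ee_rot: [[-1.0, 0.03, 0.0], [0.03, 1.0, 0.001], [-0.0, 0.001, -1.0]]
wrist_force: [1.1, 1.2, -0.8]
finger_gap: 0.0379
finger_force: 100.4
t: 5.55
tcp_pos: [0.4338, -0.0886, 0.2842]
t: 5.97
tcp_pos: [0.4287, -0.2622, 0.2837]
t 5.9667 tcp [ 0.4287 -0.2622  0.2837] | dxyz [-0.1657 -0.0381  0.0138] w [-0.    0.01 -0.02] F [ 0.8  1.5 -0.6] gap 0.0383
```

View pics/w4.png

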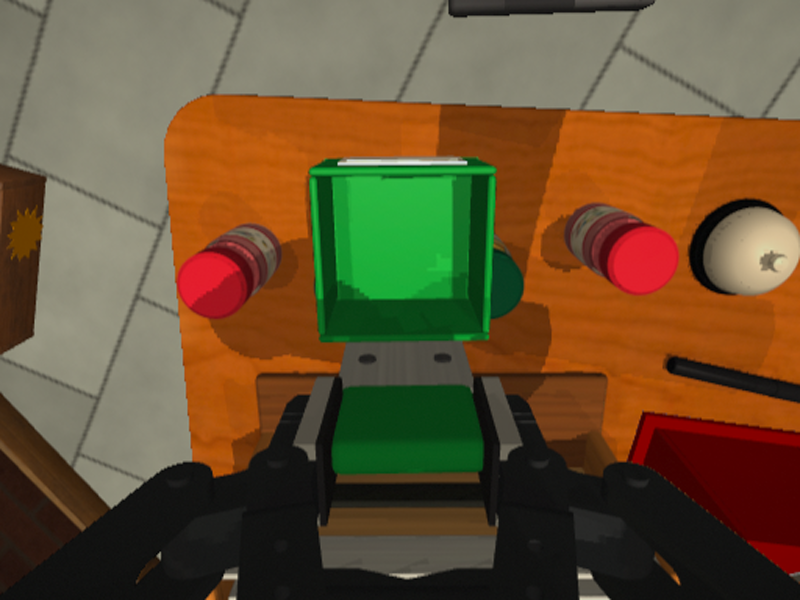

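The green carrier is held square: tab between the pads at (408,430), cup at (403,250). I'll check pitch and x offset.

```bash
cat >> h.py <<'E'
def held(f,rows,z0,col=405):
    S=1.5625;o=ctrl.get_obs();t=np.array(o["tcp_pos"]);M=np.array(o["ee_rot"])
    for n,r,z,x in rows:
        p=ray(f,col/S,r/S,z0+z); d=M.T@(p-t); print(n,"rel tcp forward x",round(-d[0],4),"-> tab centre at",round(-d[0]-(x-.034),4))
E
python3 - <<'E'
from h import *
f=grab("wrist")
held(f,[("tab rear top",473,.126,.039),("rear rim",340,.055,.032),("front rim",166,.055,-.032)],.2837-.1158)
E
```

```text
tab rear top rel tcp forward x 0.0056 -> tab centre at 0.0006
rear rim rel tcp forward x -0.0012 -> tab centre at 0.0008
front rim rel tcp forward x -0.0646 -> tab centre at 0.0014
```

```bash
python3 -m handwheel '[{"dx":-0.03,"dy":-0.008,"dz":0,"wx":0,"wy":0,"wz":0},{"dx":-0.035,"dy":-0.01,"dz":0,"wx":0,"wy":0,"wz":0},{"dx":-0.035,"dy":-0.01,"dz":0,"wx":0,"wy":0,"wz":0},{"dx":-0.035,"dy":-0.01,"dz":0,"wx":0,"wy":0,"wz":0},{"dx":-0.0285,"dy":0,"dz":0.01,"wx":0,"wy":0,"wz":0}]' | head -2
python3 -m handwheel '[{"dx":0,"dy":0,"dz":0.01,"wx":0,"wy":0,"wz":0},{"dx":0,"dy":0,"dz":0,"wx":0,"wy":0,"wz":0},{"dx":0,"dy":0,"dz":0,"wx":0,"wy":0,"wz":0}]' | head -2
python3 - <<'E'
from h import *
need([.591,-.3057,.188],-.0306)
f=grab("scene")
im=cv2.cvtColor(f["image"],cv2.COLOR_RGB2BGR)[60:240,200:440]
cv2.imwrite("pics/s5.png",cv2.resize(im,(800,600),interpolation=cv2.INTER_CUBIC))
E
```

```text
t: 6.48
tcp_pos: [0.5944, -0.3031, 0.2754]
t: 6.73
tcp_pos: [0.5964, -0.3046, 0.2708]
t 6.7333 tcp [ 0.5964 -0.3046  0.2708] | dxyz [ 0.0068 -0.0004  0.0827] w [-0.11  0.2   0.03] F [ 3.2 -3.8 10.8] gap 0.0377
```

View pics/s5.png

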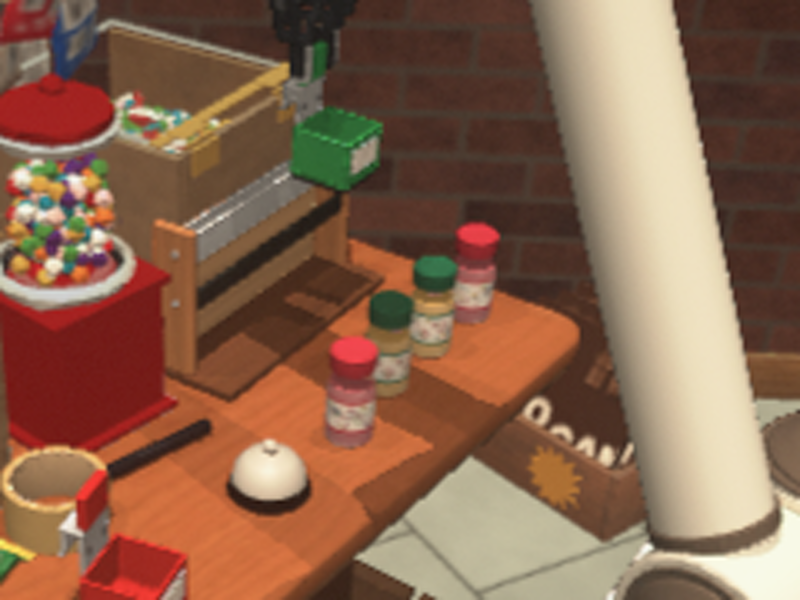

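The crop shows the carrier above the rail, with the tall carton behind it close to the gripper. Force is 11 N upward, so something is touching. I'll triangulate the carton's top front corner.

```bash
python3 - <<'E'
from h import *
import pickle
f0=pickle.load(open("f0.pkl","rb"))
def rr(f,u,v):
    p=np.array(f["pose"]);d=p[:3,:3]@np.array([(u-f["cx"])/f["fx"],(v-f["cy"])/f["fy"],1.]);return p[:3,3],d/np.linalg.norm(d)
def tri(a,b):
    (o1,d1),(o2,d2)=a,b
    s=np.linalg.lstsq(np.c_[d1,-d2],o2-o1,rcond=None)[0];p,q=o1+s[0]*d1,o2+s[1]*d2;return (p+q)/2,np.linalg.norm(p-q)
print("front left top",tri(rr(f0["scene"],257,105.6),rr(f0["top"],505/1.5625,224/1.5625)))
print("front left top w/ wrist",)
print("tape/flap right", tri(rr(f0["scene"],200+290*.3,60+75*.3),rr(f0["top"],632/1.5625,207/1.5625)))
need([.591,-.3057,.188],-.0306)
f=grab("top");im=f["image"]
cv2.imwrite("pics/t6.png",cv2.resize(cv2.cvtColor(im[100:220,270:430],cv2.COLOR_RGB2BGR),(800,600),interpolation=cv2.INTER_CUBIC))
E
```

```text
front left top (array([ 0.64542033, -0.16875018,  0.21246121]), np.float64(0.0014980847648498432))
front left top w/ wrist
tape/flap right (array([ 0.69755893, -0.4378542 ,  0.1852818 ]), np.float64(0.007117024584864311))
t 6.7833 tcp [ 0.5962 -0.3044  0.2708] | dxyz [ 0.0066 -0.0007  0.0827] w [-0.11  0.2   0.03] F [ 3.6 -3.6 11. ] gap 0.0377
```

View pics/t6.png

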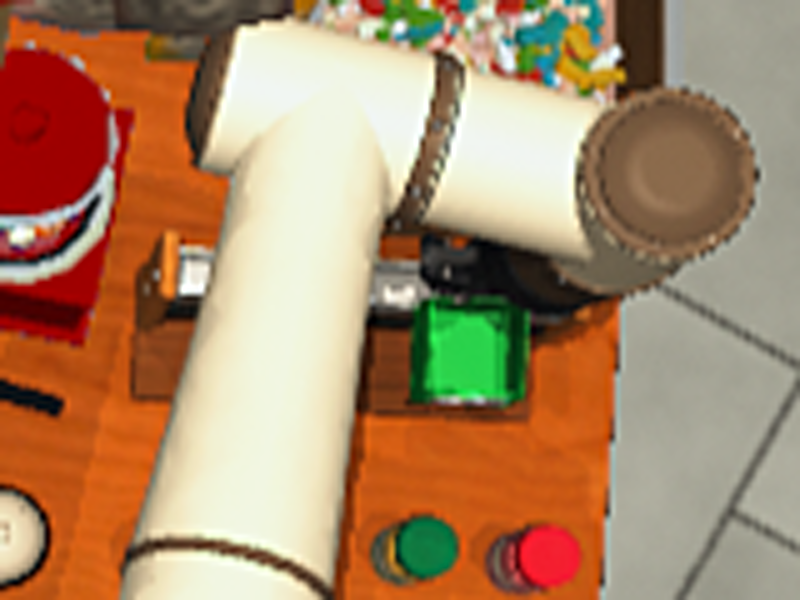

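The top crop shows the arm over the stand and clear of the carton. The measured x is 5 mm too far forward because I read it before the arm settled, so the plate's lower edge is resting on the lip. Lift, settle, measure again.

```bash
python3 -m handwheel '[{"dx":0,"dy":0,"dz":-0.03,"wx":0,"wy":0,"wz":0},{"dx":0.006,"dy":0,"dz":0,"wx":0,"wy":0,"wz":0},{"dx":0,"dy":0,"dz":0,"wx":0,"wy":0,"wz":0},{"dx":0,"dy":0,"dz":0,"wx":0,"wy":0,"wz":0},{"dx":0,"dy":0,"dz":0,"wx":0,"wy":0,"wz":0}]' | head -2
python3 - <<'E'
from h import *
need([.591,-.3057,.188],-.0306)
f=grab("wrist")
im=cv2.cvtColor(f["image"],cv2.COLOR_RGB2BGR)
g=im[:,258].astype(int)
print([(r,*g[r]) for r in list(range(98,112))+list(range(212,226))+list(range(290,312))])
E
```

```text
t: 7.25
tcp_pos: [0.5851, -0.3011, 0.2921]
t 7.25 tcp [ 0.5851 -0.3011  0.2921] | dxyz [-0.0063 -0.0045  0.1041] w [ 0.01 -0.02  0.01] F [ 0.5  0.3 -1.3] gap 0.0378
[(98, np.int64(8), np.int64(91), np.int64(191)), (99, np.int64(11), np.int64(90), np.int64(190)), (100, np.int64(29), np.int64(93), np.int64(179)), (101, np.int64(79), np.int64(109), np.int64(149)), (102, np.int64(110), np.int64(131), np.int64(140)), (103, np.int64(143), np.int64(161), np.int64(164)), (104, np.int64(215), np.int64(218), np.int64(212)), (105, np.int64(205), np.int64(218), np.int64(200)), (106, np.int64(115), np.int64(141), np.int64(115)), (107, np.int64(32), np.int64(103), np.int64(8)), (108, np.int64(45), np.int64(144), np.int64(14)), (109, np.int64(57), np.int64(169), np.int64(27)), (110, np.int64(61), np.int64(175), np.int64(35)), (111, np.int64(52), np.int64(155), np.int64(26)), (212, np.int64(21), np.int64(66), np.int64(7)), (213, np.int64(21), np.int64(67), np.int64(8)), (214, np.int64(20), np.int64(67), np.int64(7)), (215, np.int64(24), np.int64(80), np.int64(9)), (216, np.int64(29), np.int64(89), n
[... 831 characters left out ...]
t64(8)), (298, np.int64(28), np.int64(89), np.int64(9)), (299, np.int64(27), np.int64(88), np.int64(9)), (300, np.int64(27), np.int64(88), np.int64(9)), (301, np.int64(26), np.int64(84), np.int64(8)), (302, np.int64(25), np.int64(81), np.int64(9)), (303, np.int64(24), np.int64(82), np.int64(80)), (304, np.int64(28), np.int64(67), np.int64(86)), (305, np.int64(30), np.int64(53), np.int64(75)), (306, np.int64(51), np.int64(78), np.int64(103)), (307, np.int64(68), np.int64(100), np.int64(126)), (308, np.int64(73), np.int64(106), np.int64(132)), (309, np.int64(74), np.int64(107), np.int64(134)), (310, np.int64(76), np.int64(108), np.int64(135)), (311, np.int64(75), np.int64(109), np.int64(135))]
```

```bash
python3 -m handwheel '[{"dx":-0.006,"dy":-0.0045,"dz":0,"wx":0,"wy":0,"wz":0},{"dx":0,"dy":0,"dz":0,"wx":0,"wy":0,"wz":0},{"dx":0,"dy":0,"dz":0.03,"wx":0,"wy":0,"wz":0},{"dx":0,"dy":0,"dz":0.02,"wx":0,"wy":0,"wz":0},{"dx":0,"dy":0,"dz":0,"wx":0,"wy":0,"wz":0}]' | grep -E "t:|tcp|wrist_force"
python3 - <<'E'
from h import *
need([.591,-.3057,.188],-.0306)
E
```

```text
t: 7.72
tcp_pos: [0.5906, -0.3061, 0.2416]
ee_rot: [[-1.0, 0.031, -0.003], [0.031, 1.0, 0.002], [0.003, 0.002, -1.0]]
wrist_force: [-0.6, 0.5, -2.5]
t 7.7167 tcp [ 0.5906 -0.3061  0.2416] | dxyz [-0.0005  0.0003  0.0536] w [ 0.02 -0.03  0.  ] F [-0.6  0.5 -2.5] gap 0.0381
```

```bash
python3 -m handwheel '[{"dx":0,"dy":0,"dz":0.015,"wx":0,"wy":0,"wz":0},{"dx":0,"dy":0,"dz":0.01,"wx":0,"wy":0,"wz":0},{"dx":0,"dy":0,"dz":0.01,"wx":0,"wy":0,"wz":0},{"dx":0,"dy":0,"dz":0,"wx":0,"wy":0,"wz":0}]' | grep -E "t:|tcp|wrist_force"
python3 -m handwheel '[{"dx":0,"dy":0,"dz":0.01,"wx":0,"wy":0,"wz":0},{"dx":0,"dy":0,"dz":0.007,"wx":0,"wy":0,"wz":0},{"dx":0,"dy":0,"dz":0.003,"wx":0,"wy":0,"wz":0},{"dx":0,"dy":0,"dz":0,"wx":0,"wy":0,"wz":0},{"dx":0,"dy":0,"dz":0,"wx":0,"wy":0,"wz":0}]' | grep -E "t:|tcp|wrist_force"
```

```text
t: 8.05
tcp_pos: [0.5903, -0.306, 0.2047]
ee_rot: [[-1.0, 0.031, -0.006], [0.03, 1.0, 0.002], [0.006, 0.002, -1.0]]
wrist_force: [-0.2, -0.4, -2.6]
t: 8.47
tcp_pos: [0.5916, -0.3067, 0.1884]
ee_rot: [[-1.0, 0.03, 0.0], [0.03, 1.0, -0.0], [-0.0, -0.0, -1.0]]
wrist_force: [-0.5, 0.6, -0.7]
```

```bash
python3 -m handwheel '[{"dx":0,"dy":0,"dz":0.003,"wx":0,"wy":0,"wz":0},{"dx":0,"dy":0,"dz":0,"wx":0,"wy":0,"wz":0},{"dx":0,"dy":0,"dz":0,"wx":0,"wy":0,"wz":0}]' | grep -E "t:|tcp|wrist_force"
python3 -m handwheel '[{"dx":0,"dy":0,"dz":0,"wx":0,"wy":0,"wz":0},{"dx":0,"dy":0,"dz":0,"wx":0,"wy":0,"wz":0},{"dx":0,"dy":0,"dz":0,"wx":0,"wy":0,"wz":0},{"dx":0,"dy":0,"dz":-0.01,"wx":0,"wy":0,"wz":0},{"dx":0,"dy":0,"dz":-0.03,"wx":0,"wy":0,"wz":0}]' 0.45 40| grep -E "t:|tcp|wrist_force|gap"
python3 -m handwheel '[{"dx":0.01,"dy":0.015,"dz":-0.035,"wx":0,"wy":0,"wz":0},{"dx":0.02,"dy":0.03,"dz":-0.02,"wx":0,"wy":0,"wz":0},{"dx":0.02,"dy":0.03,"dz":-0.01,"wx":0,"wy":0,"wz":0},{"dx":0.02,"dy":0.03,"dz":0,"wx":0,"wy":0,"wz":0},{"dx":0.02,"dy":0.03,"dz":0,"wx":0,"wy":0,"wz":0}]' | grep -E "t:|tcp|wrist_force"
python3 - <<'E'
from h import *
a=grab("scene")["image"][90:190,230:330]; f=grab("wrist");b=f["image"]
A=cv2.resize(a,(400,400),interpolation=cv2.INTER_CUBIC);B=cv2.resize(b,(400,300));C=np.zeros((400,800,3),'u1');C[:,:400]=A;C[:300,400:]=B
cv2.imwrite("pics/s7.png",cv2.cvtColor(C,cv2.COLOR_RGB2BGR))
need([.41,.2,.30],.18)
E
```

```text
t: 8.72
tcp_pos: [0.5915, -0.3066, 0.1855]
ee_rot: [[-1.0, 0.03, 0.0], [0.03, 1.0, -0.0], [-0.0, -0.0, -1.0]]
wrist_force: [0.6, 0.7, -1.2]
t: 9.13
tcp_pos: [0.5893, -0.3055, 0.2213]
ee_rot: [[-0.999, 0.031, -0.009], [0.031, 1.0, 0.004], [0.009, 0.004, -1.0]]
wrist_force: [-0.3, -0.2, -0.4]
finger_gap: 0.0615
t: 9.55
tcp_pos: [0.5051, -0.168, 0.2925]
ee_rot: [[-1.0, 0.03, 0.004], [0.03, 1.0, -0.0], [-0.004, -0.0, -1.0]]
wrist_force: [0.9, 0.7, 1.0]
t 9.65 tcp [ 0.5031 -0.1661  0.2925] | dxyz [ 0.1027  0.3636 -0.0074] w [ 0.01  0.03 -2.36] F [0.5 0.6 0.3] gap 0.0619
```

View pics/s7.png

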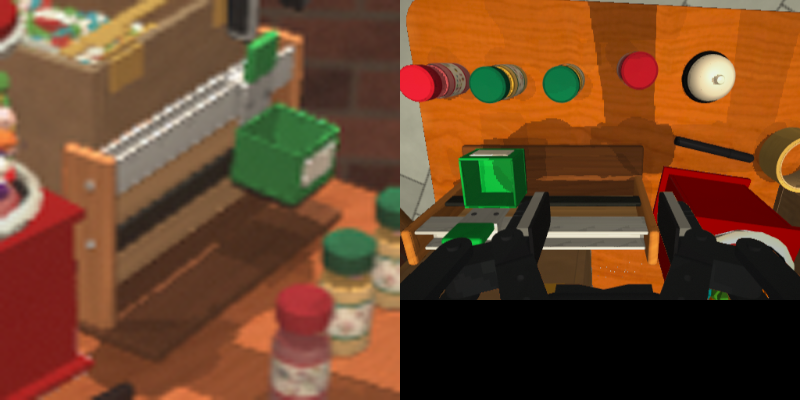

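The carrier hangs seated on the rail: tab upright at (262,55), cup at (285,150), hook over the lip. Next, the red carrier.

```bash
python3 -m handwheel '[{"dx":0.02,"dy":0.03,"dz":0,"wx":0,"wy":0,"wz":0},{"dx":0.02,"dy":0.035,"dz":0,"wx":0,"wy":0,"wz":0},{"dx":0.02,"dy":0.035,"dz":0,"wx":0,"wy":0,"wz":0},{"dx":0.02,"dy":0.035,"dz":0,"wx":0,"wy":0,"wz":0},{"dx":0.02,"dy":0.035,"dz":0,"wx":0,"wy":0,"wz":0}]' 1 80 | head -2
python3 -m handwheel '[{"dx":0,"dy":0.04,"dz":0,"wx":0,"wy":0,"wz":0},{"dx":0,"dy":0.04,"dz":0,"wx":0,"wy":0,"wz":0},{"dx":0,"dy":0.04,"dz":0,"wx":0,"wy":0,"wz":0},{"dx":-0.015,"dy":0.035,"dz":0,"wx":0,"wy":0,"wz":0},{"dx":-0.03,"dy":0.025,"dz":0,"wx":0,"wy":0,"wz":0}]' | head -2
python3 -m handwheel '[{"dx":0,"dy":0,"dz":0.02,"wx":0,"wy":0,"wz":-1.2},{"dx":0,"dy":0,"dz":0.02,"wx":0,"wy":0,"wz":-1.2},{"dx":0,"dy":0,"dz":0,"wx":0,"wy":0,"wz":0},{"dx":0,"dy":0,"dz":0,"wx":0,"wy":0,"wz":0},{"dx":0,"dy":0,"dz":0,"wx":0,"wy":0,"wz":0}]' | head -2
python3 - <<'E'
from h import *
f=grab("wrist");save(f,"x8.png");tabs(f)
need([.4795,.2015,.112],.19)
E
```

```text
t: 10.07
tcp_pos: [0.4102, 0.0049, 0.2914]
t: 10.48
tcp_pos: [0.4603, 0.1853, 0.2924]
t: 10.9
tcp_pos: [0.4619, 0.1826, 0.2519]
red [243, 112, 69, 72, 4483] edge len 0.052 yaw 0.197 tab ctr [0.452  0.1956] [0.462  0.1711 0.126 ] [0.4519 0.222  0.126 ]
red [257, 194, 50, 23, 1056] edge len 0.0386 yaw 0.177 tab ctr [0.4786 0.2036] [0.4869 0.1855 0.126 ] [0.4801 0.2235 0.126 ]
red [0, 222, 138, 109, 9215] edge len 0.1111 yaw -0.225 tab ctr [0.6359 0.0188] [ 0.6284 -0.0365  0.126 ] [0.6531 0.0718 0.126 ]
red [451, 275, 61, 43, 1398] edge len 0.0525 yaw 0.177 tab ctr [0.5413 0.3939] [0.5508 0.369  0.126 ] [0.5416 0.4206 0.126 ]
red [442, 276, 46, 54, 480] edge len 0.0105 yaw 1.117 tab ctr [0.5517 0.3956] [0.5586 0.3978 0.126 ] [0.5492 0.4024 0.126 ]
green [250, 236, 106, 41, 2162] edge len 0.0876 yaw 0.122 tab ctr [0.528  0.2307] [0.5383 0.1878 0.126 ] [0.5277 0.2748 0.126 ]
t 10.95 tcp [0.4619 0.1827 0.2522] | dxyz [-0.0202  0.0153  0.1403] w [ 0.01  0.04 -0.14] F [ 0.5 -0.3 -0.4] gap 0.0855
```

```bash
python3 -m handwheel '[{"dx":-0.01,"dy":0.0085,"dz":0.02,"wx":0,"wy":0,"wz":0},{"dx":-0.01,"dy":0.0085,"dz":0.02,"wx":0,"wy":0,"wz":0},{"dx":0,"dy":0,"dz":0.03,"wx":0,"wy":0,"wz":0},{"dx":0,"dy":0,"dz":0.035,"wx":0,"wy":0,"wz":0},{"dx":0,"dy":0,"dz":0.034,"wx":0,"wy":0,"wz":0}]' | grep -E "t:|tcp|wrist_f"
python3 -m handwheel '[{"dx":0,"dy":0,"dz":0,"wx":0,"wy":0,"wz":0},{"dx":0,"dy":0,"dz":0,"wx":0,"wy":0,"wz":0},{"dx":0,"dy":0,"dz":0,"wx":0,"wy":0,"wz":0}]' | grep -E "t:|tcp|wrist_f"
python3 -m handwheel '[{"dx":0,"dy":0,"dz":0,"wx":0,"wy":0,"wz":0},{"dx":0,"dy":0,"dz":0,"wx":0,"wy":0,"wz":0},{"dx":0,"dy":0,"dz":0,"wx":0,"wy":0,"wz":0},{"dx":0,"dy":0,"dz":0,"wx":0,"wy":0,"wz":0},{"dx":0,"dy":0,"dz":0,"wx":0,"wy":0,"wz":0}]' -0.2 100
python3 -m handwheel '[{"dx":0,"dy":0,"dz":0,"wx":0,"wy":0,"wz":0},{"dx":0,"dy":0,"dz":0,"wx":0,"wy":0,"wz":0},{"dx":0,"dy":0,"dz":0,"wx":0,"wy":0,"wz":0}]'
```

```text
t: 11.37
tcp_pos: [0.479, 0.2036, 0.1122]
ee_rot: [[-0.984, -0.177, 0.004], [-0.177, 0.984, 0.003], [-0.005, 0.002, -1.0]]
wrist_force: [0.4, -0.3, 0.9]
t: 11.62
tcp_pos: [0.4795, 0.2038, 0.1139]
ee_rot: [[-0.984, -0.179, 0.004], [-0.179, 0.984, 0.002], [-0.004, 0.001, -1.0]]
wrist_force: [-0.1, 0.0, 0.3]
t: 12.03
tcp_pos: [0.4788, 0.2032, 0.113]
ee_rot: [[-0.984, -0.179, 0.003], [-0.179, 0.984, 0.001], [-0.003, 0.001, -1.0]]
wrist_force: [0.8, -0.7, 5.8]
finger_gap: 0.0379
finger_force: 100.0
t: 12.28
tcp_pos: [0.4788, 0.2032, 0.1129]
ee_rot: [[-0.984, -0.179, 0.003], [-0.179, 0.984, 0.001], [-0.003, 0.001, -1.0]]
wrist_force: [-0.0, -1.5, 5.8]
finger_gap: 0.0379
finger_force: 100.0
```

```bash
python3 -m handwheel '[{"dx":0,"dy":0,"dz":-0.02,"wx":0,"wy":0,"wz":0},{"dx":0,"dy":0,"dz":-0.03,"wx":0,"wy":0,"wz":0},{"dx":0.015,"dy":0,"dz":-0.035,"wx":0,"wy":0,"wz":0},{"dx":0.02,"dy":0,"dz":-0.035,"wx":0,"wy":0,"wz":0},{"dx":0.02,"dy":0,"dz":-0.035,"wx":0,"wy":0,"wz":0}]' -0.2 100 | head -2
python3 -m handwheel '[{"dx":0,"dy":-0.03,"dz":-0.02,"wx":0,"wy":0,"wz":0.8},{"dx":0,"dy":-0.035,"dz":0,"wx":0,"wy":0,"wz":0.8},{"dx":0,"dy":-0.035,"dz":0,"wx":0,"wy":0,"wz":0.8},{"dx":0,"dy":-0.038,"dz":0,"wx":0,"wy":0,"wz":0},{"dx":0,"dy":-0.038,"dz":0,"wx":0,"wy":0,"wz":0}]' | head -2
python3 -m handwheel '[{"dx":0,"dy":-0.038,"dz":0,"wx":0,"wy":0,"wz":0},{"dx":0,"dy":-0.038,"dz":0,"wx":0,"wy":0,"wz":0},{"dx":0,"dy":-0.038,"dz":0,"wx":0,"wy":0,"wz":0},{"dx":0,"dy":-0.038,"dz":0,"wx":0,"wy":0,"wz":0},{"dx":0,"dy":-0.038,"dz":0,"wx":0,"wy":0,"wz":0}]' | head -2
python3 -m handwheel '[{"dx":0,"dy":-0.02,"dz":0,"wx":0,"wy":0,"wz":0},{"dx":0,"dy":0,"dz":0,"wx":0,"wy":0,"wz":0},{"dx":0,"dy":0,"dz":0,"wx":0,"wy":0,"wz":0}]' | head -2
python3 - <<'E'
from h import *
need([.5955,-.196,.29],-.0306)
f=grab("wrist");im=f["image"];g=im[:,258].astype(int)
red=(g[:,0]>60)&(g[:,1]<40);e=np.flatnonzero(np.diff(red.astype(int)));print(e)
cv2.imwrite("pics/w9.png",cv2.cvtColor(im,cv2.COLOR_RGB2BGR))
E
```

```text
t: 12.7
tcp_pos: [0.4225, 0.1925, 0.267]
t: 13.12
tcp_pos: [0.431, 0.0165, 0.2861]
t: 13.53
tcp_pos: [0.4253, -0.1737, 0.2861]
t: 13.78
tcp_pos: [0.4249, -0.1929, 0.2856]
t 13.7833 tcp [ 0.4249 -0.1929  0.2856] | dxyz [-0.1706  0.0025 -0.0047] w [ 0.01 -0.02 -0.03] F [ 0.7  0.3 -1.8] gap 0.0381
[107 220 250 307]
```

```bash
python3 - <<'E'
from h import *
f=grab("wrist");S=1.5625
held(f,[("tab rear top",307.3*S,.126,.039),("rear rim",220.3*S,.055,.032),("front rim",106.2*S,.055,-.032)],.2856-.113)
E
```

```text
tab rear top rel tcp forward x 0.0056 -> tab centre at 0.0006
rear rim rel tcp forward x -0.0009 -> tab centre at 0.0011
front rim rel tcp forward x -0.0652 -> tab centre at 0.0008
```

```bash
python3 -m handwheel '[{"dx":-0.03,"dy":0.0025,"dz":0,"wx":0,"wy":0,"wz":0},{"dx":-0.038,"dy":0,"dz":0,"wx":0,"wy":0,"wz":0},{"dx":-0.038,"dy":0,"dz":0,"wx":0,"wy":0,"wz":0},{"dx":-0.038,"dy":0,"dz":0,"wx":0,"wy":0,"wz":0},{"dx":-0.0255,"dy":0,"dz":0,"wx":0,"wy":0,"wz":0}]' | head -2
python3 -m handwheel '[{"dx":0,"dy":0,"dz":0,"wx":0,"wy":0,"wz":0},{"dx":0,"dy":0,"dz":0,"wx":0,"wy":0,"wz":0},{"dx":0,"dy":0,"dz":0,"wx":0,"wy":0,"wz":0}]' | head -2
python3 - <<'E'
from h import *
need([.5945,-.196,.185],-.0306)
E
```

```text
t: 14.3
tcp_pos: [0.5982, -0.1929, 0.2856]
t: 14.55
tcp_pos: [0.5946, -0.1935, 0.2859]
t 14.55 tcp [ 0.5946 -0.1935  0.2859] | dxyz [-1.000e-04 -2.600e-03  1.009e-01] w [ 0.   -0.02  0.03] F [ 0.2 -0.5 -2.1] gap 0.0382
```

```bash
python3 -m handwheel '[{"dx":0,"dy":-0.001,"dz":0.025,"wx":0,"wy":0,"wz":0},{"dx":0,"dy":0,"dz":0.02,"wx":0,"wy":0,"wz":0},{"dx":0,"dy":0,"dz":0,"wx":0,"wy":0,"wz":0}]' | grep -E "t:|tcp|wrist_force"
python3 -m handwheel '[{"dx":0,"dy":0,"dz":0.015,"wx":0,"wy":0,"wz":0},{"dx":0,"dy":0,"dz":0.01,"wx":0,"wy":0,"wz":0},{"dx":0,"dy":0,"dz":0.01,"wx":0,"wy":0,"wz":0},{"dx":0,"dy":0,"dz":0,"wx":0,"wy":0,"wz":0}]' | grep -E "t:|tcp|wrist_force"
python3 -m handwheel '[{"dx":0,"dy":0,"dz":0.01,"wx":0,"wy":0,"wz":0},{"dx":0,"dy":0,"dz":0.007,"wx":0,"wy":0,"wz":0},{"dx":0,"dy":0,"dz":0.003,"wx":0,"wy":0,"wz":0},{"dx":0,"dy":0,"dz":0,"wx":0,"wy":0,"wz":0},{"dx":0,"dy":0,"dz":0,"wx":0,"wy":0,"wz":0}]' | grep -E "t:|tcp|wrist_force"
```

```text
t: 14.8
tcp_pos: [0.5915, -0.1945, 0.2375]
ee_rot: [[-1.0, 0.03, -0.008], [0.03, 1.0, 0.003], [0.008, 0.003, -1.0]]
wrist_force: [-0.7, 0.5, -2.2]
t: 15.13
tcp_pos: [0.5937, -0.1953, 0.2047]
ee_rot: [[-1.0, 0.03, -0.003], [0.03, 1.0, 0.001], [0.003, 0.001, -1.0]]
wrist_force: [0.0, -0.2, -2.3]
t: 15.55
tcp_pos: [0.5953, -0.1958, 0.1864]
ee_rot: [[-1.0, 0.03, 0.0], [0.03, 1.0, -0.0], [-0.0, -0.0, -1.0]]
wrist_force: [-0.2, -0.6, -2.1]
```

```bash
python3 -m handwheel '[{"dx":0,"dy":0,"dz":0.003,"wx":0,"wy":0,"wz":0},{"dx":0,"dy":0,"dz":0.001,"wx":0,"wy":0,"wz":0},{"dx":0,"dy":0,"dz":0,"wx":0,"wy":0,"wz":0},{"dx":0,"dy":0,"dz":0,"wx":0,"wy":0,"wz":0}]' | grep -E "t:|tcp|wrist_force"
python3 -m handwheel '[{"dx":0,"dy":0,"dz":0,"wx":0,"wy":0,"wz":0},{"dx":0,"dy":0,"dz":0,"wx":0,"wy":0,"wz":0},{"dx":0,"dy":0,"dz":0,"wx":0,"wy":0,"wz":0},{"dx":0,"dy":0,"dz":-0.01,"wx":0,"wy":0,"wz":0},{"dx":0,"dy":0,"dz":-0.03,"wx":0,"wy":0,"wz":0}]' 0.45 40| grep -E "t:|tcp|wrist_force|gap"
python3 -m handwheel '[{"dx":0,"dy":0,"dz":-0.035,"wx":0,"wy":0,"wz":0},{"dx":0.03,"dy":0,"dz":-0.025,"wx":0,"wy":0,"wz":0},{"dx":0.04,"dy":0,"dz":-0.01,"wx":0,"wy":0,"wz":0},{"dx":0.04,"dy":0,"dz":0,"wx":0,"wy":0,"wz":0},{"dx":0.04,"dy":0,"dz":0,"wx":0,"wy":0,"wz":0}]' | grep -E "t:|tcp|wrist_force"
python3 -m handwheel '[{"dx":0,"dy":0,"dz":0,"wx":0,"wy":0,"wz":0},{"dx":0,"dy":0,"dz":0,"wx":0,"wy":0,"wz":0}]' | head -2
python3 - <<'E'
from h import *
a=grab("scene")["image"][90:190,230:330]; f=grab("wrist");b=f["image"]
import pickle;pickle.dump(f,open("w10.pkl","wb"))
A=cv2.resize(a,(400,400),interpolation=cv2.INTER_CUBIC);B=cv2.resize(b,(400,300));C=np.zeros((400,800,3),'u1');C[:,:400]=A;C[:300,400:]=B
cv2.imwrite("pics/s10.png",cv2.cvtColor(C,cv2.COLOR_RGB2BGR))
need([.44,-.12,.29],-.03)
E
```

```text
t: 15.88
tcp_pos: [0.5958, -0.1959, 0.1849]
ee_rot: [[-1.0, 0.029, 0.003], [0.029, 1.0, -0.001], [-0.003, -0.001, -1.0]]
wrist_force: [-2.7, 0.9, 6.4]
t: 16.3
tcp_pos: [0.5925, -0.1951, 0.218]
ee_rot: [[-0.999, 0.031, -0.011], [0.031, 1.0, 0.002], [0.011, 0.002, -1.0]]
wrist_force: [0.7, -0.5, 0.6]
finger_gap: 0.0619
t: 16.72
tcp_pos: [0.444, -0.1912, 0.2937]
ee_rot: [[-1.0, 0.03, 0.003], [0.03, 1.0, -0.0], [-0.003, -0.0, -1.0]]
wrist_force: [0.2, 0.1, 0.6]
t: 16.88
tcp_pos: [0.4435, -0.1914, 0.2939]
t 16.9833 tcp [ 0.446  -0.1914  0.2933] | dxyz [0.0082 0.0712 0.0033] w [-0.01  0.03  0.  ] F [ 0.2  0.2 -0.5] gap 0.0621
```

View pics/s10.png

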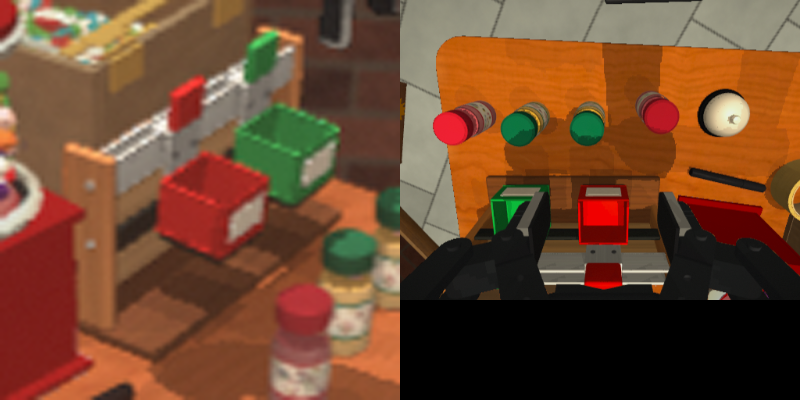

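Both carriers hang on the rail: red tab at (187,105), green tab at (262,55), cups level. Next I measure the cup rims and lids.

```bash
python3 - <<'E'
from h import *
import pickle
f=pickle.load(open("w10.pkl","rb"));im=f["image"]
H,S,V=cv2.split(cv2.cvtColor(im,cv2.COLOR_RGB2HSV))
o=np.array([.603,-.246]);c,s=np.cos(-.0306),np.sin(-.0306)
def st(p): d=p[:2]-o; return np.round([c*d[0]+s*d[1],-s*d[0]+c*d[1],p[2]],4)
for nm,m in(("red",((H<6)|(H>170))&(S>180)&(V>60)),("green",(H>55)&(H<85)&(S>140)&(V>40))):
    n,l,b,ce=cv2.connectedComponentsWithStats(m.astype('u1'),connectivity=4)
    for i in range(1,n):
        if b[i,4]>300:
            x,y,w,h,A=b[i]
            if y<200: print(nm,"lid",b[i].tolist(),np.round(ray(f,*ce[i],.096)[:2],4))
            if y>200: print(nm,"cup",b[i].tolist())
r=m=((H<6)|(H>170))&(S>180)&(V>60); g=(H>55)&(H<85)&(S>140)&(V>40)
for nm,mm,cols in(("red",r,(235,260,285)),("green",g,(130,150))):
    for u in cols:
        e=np.flatnonzero(np.diff(mm[215:,u].astype(int)))+216;print(nm,u,e.tolist(),"front rim",st(ray(f,u,e[0],.122)),"rear rim outer(if 2nd)",st(ray(f,u,e[-1],.126)))
for z,row in((.124,260),):
    for u in np.flatnonzero(np.diff(r[row].astype(int))): print("red side",u,st(ray(f,u+1,row,z)))
E
```

```text
red lid [311, 125, 46, 47, 1662] [ 0.4324 -0.1206]
red lid [42, 141, 52, 45, 1812] [ 0.439  -0.3759]
red cup [228, 237, 65, 76, 4298]
red cup [355, 250, 157, 102, 5339]
red cup [236, 337, 48, 34, 1451]
green lid [218, 142, 43, 44, 1502] [ 0.445  -0.2109]
green lid [129, 143, 46, 44, 1535] [ 0.4433 -0.2955]
green cup [116, 237, 75, 64, 1660]
red 235 [237, 313] front rim [-0.094   0.0266  0.122 ] rear rim outer(if 2nd) [-0.011   0.0251  0.126 ]
red 260 [237, 240, 252, 313, 337, 371] front rim [-0.094   0.0504  0.122 ] rear rim outer(if 2nd) [0.0638 0.0505 0.126 ]
red 285 [237, 313] front rim [-0.0941  0.0742  0.122 ] rear rim outer(if 2nd) [-0.0111  0.0758  0.126 ]
green 130 [241, 247, 252, 295] front rim [-0.0897 -0.0737  0.122 ] rear rim outer(if 2nd) [-0.0322 -0.079   0.126 ]
green 150 [237, 240, 252, 267] front rim [-0.0939 -0.0542  0.122 ] rear rim outer(if 2nd) [-0.0639 -0.0559  0.126 ]
red side 227 [-0.0705  0.0195  0.124 ]
red side 292 [-0.0706  0.0823  0.124 ]
red side 364 [-0.0706  0.1519  0.124 ]
red side 365 [-0.0706  0.1528  0.124 ]
red side 366 [-0.0706  0.1538  0.124 ]
red side 432 [-0.0707  0.2176  0.124 ]
```

Cup centres and lids match the geometry: rear rim x −11 mm against −12 expected, and red cup centre y 51 mm. First, pick the near red jar at (0.433, −0.120).

```bash
python3 -m handwheel '[{"dx":0.006,"dy":0.035,"dz":0,"wx":0,"wy":0,"wz":0},{"dx":0.006,"dy":0.036,"dz":0.02,"wx":0,"wy":0,"wz":0},{"dx":0,"dy":0,"dz":0.04,"wx":0,"wy":0,"wz":0},{"dx":0,"dy":0,"dz":0,"wx":0,"wy":0,"wz":0},{"dx":0,"dy":0,"dz":0,"wx":0,"wy":0,"wz":0}]' 0.55 40 | head -2
python3 -m handwheel '[{"dx":0,"dy":0,"dz":0,"wx":0,"wy":0,"wz":0},{"dx":0,"dy":0,"dz":0,"wx":0,"wy":0,"wz":0}]' | head -2
python3 - <<'E'
from h import *
need([.433,-.12,.094],-.03)
E
```

```text
t: 17.4
tcp_pos: [0.4357, -0.1197, 0.2314]
t: 17.57
tcp_pos: [0.4373, -0.1206, 0.2342]
t 17.5667 tcp [ 0.4373 -0.1206  0.2342] | dxyz [0.0048 0.0005 0.1402] w [-0.01  0.04 -0.01] F [-0.2 -0.3 -0. ] gap 0.0662
```

```bash
python3 -m handwheel '[{"dx":0.0035,"dy":0,"dz":0.03,"wx":0,"wy":0,"wz":0},{"dx":0,"dy":0,"dz":0.035,"wx":0,"wy":0,"wz":0},{"dx":0,"dy":0,"dz":0.035,"wx":0,"wy":0,"wz":0},{"dx":0,"dy":0,"dz":0.025,"wx":0,"wy":0,"wz":0},{"dx":0,"dy":0,"dz":0.013,"wx":0,"wy":0,"wz":0}]' | grep -E "t:|tcp|wrist_f"
python3 -m handwheel '[{"dx":0,"dy":0,"dz":0,"wx":0,"wy":0,"wz":0},{"dx":0,"dy":0,"dz":0,"wx":0,"wy":0,"wz":0},{"dx":0,"dy":0,"dz":0,"wx":0,"wy":0,"wz":0}]' | grep -E "t:|tcp|wrist_f"
python3 -m handwheel '[{"dx":0,"dy":0,"dz":0,"wx":0,"wy":0,"wz":0},{"dx":0,"dy":0,"dz":0,"wx":0,"wy":0,"wz":0},{"dx":0,"dy":0,"dz":0,"wx":0,"wy":0,"wz":0},{"dx":0,"dy":0,"dz":0,"wx":0,"wy":0,"wz":0},{"dx":0,"dy":0,"dz":0,"wx":0,"wy":0,"wz":0}]' -0.2 50
python3 -m handwheel '[{"dx":0,"dy":0,"dz":0,"wx":0,"wy":0,"wz":0},{"dx":0,"dy":0,"dz":-0.03,"wx":0,"wy":0,"wz":0},{"dx":0,"dy":0,"dz":-0.035,"wx":0,"wy":0,"wz":0},{"dx":0,"dy":0,"dz":-0.04,"wx":0,"wy":0,"wz":0},{"dx":0,"dy":0,"dz":-0.04,"wx":0,"wy":0,"wz":0}]'
python3 -m handwheel '[{"dx":0,"dy":-0.02,"dz":-0.025,"wx":0,"wy":0,"wz":0},{"dx":0,"dy":-0.03,"dz":0,"wx":0,"wy":0,"wz":0},{"dx":0,"dy":-0.02,"dz":0,"wx":0,"wy":0,"wz":0},{"dx":0,"dy":0,"dz":0,"wx":0,"wy":0,"wz":0},{"dx":0,"dy":0,"dz":0,"wx":0,"wy":0,"wz":0}]'
python3 - <<'E'
from h import *
need([.5625,-.1937,.275],-.0306)
f=grab("wrist");save(f,"j1.png")
E
```

```text
t: 17.98
tcp_pos: [0.4316, -0.1206, 0.0927]
ee_rot: [[-0.999, 0.032, -0.002], [0.032, 0.999, -0.0], [0.002, -0.0, -1.0]]
wrist_force: [-0.5, -0.5, 0.7]
t: 18.23
tcp_pos: [0.4337, -0.1201, 0.096]
ee_rot: [[-1.0, 0.03, 0.004], [0.03, 1.0, -0.0], [-0.004, -0.0, -1.0]]
wrist_force: [0.0, 0.3, 0.4]
t: 18.65
tcp_pos: [0.4332, -0.12, 0.0962]
ee_rot: [[-1.0, 0.029, 0.004], [0.029, 1.0, -0.0], [-0.004, -0.0, -1.0]]
wrist_force: [-1.2, -1.1, 6.7]
finger_gap: 0.0419
finger_force: 49.7
t: 19.07
tcp_pos: [0.431, -0.1198, 0.2415]
ee_rot: [[-1.0, 0.03, 0.0], [0.03, 1.0, 0.0], [-0.0, 0.0, -1.0]]
wrist_force: [1.4, -0.3, -1.2]
finger_gap: 0.0417
finger_force: 50.9
t: 19.48
tcp_pos: [0.4292, -0.1903, 0.2647]
ee_rot: [[-0.999, 0.032, 0.001], [0.032, 0.999, 0.0], [-0.001, 0.0, -1.0]]
wrist_force: [0.1, -0.5, -0.7]
finger_gap: 0.0412
finger_force: 51.1
t 19.4833 tcp [ 0.4292 -0.1903  0.2647] | dxyz [-0.1333  0.0008 -0.0102] w [ 0.    0.01 -0.02] F [ 0.1 -0.5 -0.7] gap 0.0412
```

View pics/j1.png

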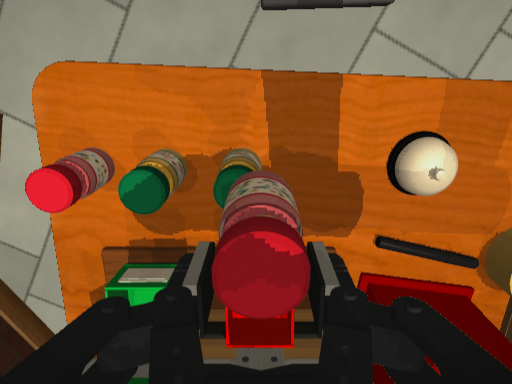

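The red jar is held upright by its lid at (262,270), with the red cup ahead of it at (262,330). Move over the cup.

```bash
python3 -m handwheel '[{"dx":-0.03,"dy":0.0008,"dz":0,"wx":0,"wy":0,"wz":0},{"dx":-0.035,"dy":0,"dz":0,"wx":0,"wy":0,"wz":0},{"dx":-0.035,"dy":0,"dz":0,"wx":0,"wy":0,"wz":0},{"dx":-0.0295,"dy":0,"dz":0,"wx":0,"wy":0,"wz":0},{"dx":0,"dy":0,"dz":0,"wx":0,"wy":0,"wz":0}]' | head -2
python3 -m handwheel '[{"dx":0,"dy":0,"dz":0,"wx":0,"wy":0,"wz":0},{"dx":0,"dy":0,"dz":0,"wx":0,"wy":0,"wz":0}]' | head -2
python3 - <<'E'
from h import *
need([.5625,-.1937,.175],-.0306)
E
```

```text
t: 19.95
tcp_pos: [0.5636, -0.1916, 0.2626]
t: 20.12
tcp_pos: [0.5586, -0.1919, 0.2637]
t 20.1167 tcp [ 0.5586 -0.1919  0.2637] | dxyz [-0.0041 -0.0017  0.0887] w [ 0.   -0.02  0.02] F [-0.2 -0.1 -0.6] gap 0.0416
```

```bash
python3 -m handwheel '[{"dx":-0.003,"dy":-0.0015,"dz":0,"wx":0,"wy":0,"wz":0},{"dx":0,"dy":0,"dz":0.02,"wx":0,"wy":0,"wz":0},{"dx":0,"dy":0,"dz":0.02,"wx":0,"wy":0,"wz":0},{"dx":0,"dy":0,"dz":0.01,"wx":0,"wy":0,"wz":0},{"dx":0,"dy":0,"dz":0,"wx":0,"wy":0,"wz":0}]' | grep -E "t:|tcp|wrist_f"
python3 -m handwheel '[{"dx":0,"dy":0,"dz":0.01,"wx":0,"wy":0,"wz":0},{"dx":0,"dy":0,"dz":0.01,"wx":0,"wy":0,"wz":0},{"dx":0,"dy":0,"dz":0.01,"wx":0,"wy":0,"wz":0},{"dx":0,"dy":0,"dz":0,"wx":0,"wy":0,"wz":0},{"dx":0,"dy":0,"dz":0,"wx":0,"wy":0,"wz":0}]' | grep -E "t:|tcp|wrist_f"
```

```text
t: 20.53
tcp_pos: [0.5601, -0.1941, 0.2122]
ee_rot: [[-1.0, 0.03, -0.005], [0.03, 1.0, 0.001], [0.005, 0.001, -1.0]]
wrist_force: [0.1, 0.2, -0.7]
t: 20.95
tcp_pos: [0.5618, -0.1945, 0.1836]
ee_rot: [[-1.0, 0.03, -0.002], [0.03, 1.0, -0.0], [0.002, -0.0, -1.0]]
wrist_force: [-0.1, 1.1, -1.3]
```

```bash
python3 -m handwheel '[{"dx":0,"dy":0,"dz":0.004,"wx":0,"wy":0,"wz":0},{"dx":0,"dy":0,"dz":0.002,"wx":0,"wy":0,"wz":0},{"dx":0,"dy":0,"dz":0,"wx":0,"wy":0,"wz":0},{"dx":0,"dy":0,"dz":0,"wx":0,"wy":0,"wz":0}]' | grep -E "t:|tcp|wrist_f"
python3 -m handwheel '[{"dx":0,"dy":0,"dz":0.002,"wx":0,"wy":0,"wz":0},{"dx":0,"dy":0,"dz":0,"wx":0,"wy":0,"wz":0},{"dx":0,"dy":0,"dz":0,"wx":0,"wy":0,"wz":0}]' | grep -E "t:|tcp|wrist_f"
```

```text
t: 21.28
tcp_pos: [0.5622, -0.1944, 0.1784]
ee_rot: [[-1.0, 0.03, 0.0], [0.03, 1.0, -0.0], [-0.0, -0.0, -1.0]]
wrist_force: [0.0, -0.2, -1.2]
t: 21.53
tcp_pos: [0.5624, -0.1945, 0.1771]
ee_rot: [[-1.0, 0.03, 0.001], [0.03, 1.0, -0.0], [-0.001, -0.0, -1.0]]
wrist_force: [-0.6, 0.5, 3.3]
```

Contact with the cup floor. Release, rise and go to the green jar at (0.445, −0.211).

```bash
python3 -m handwheel '[{"dx":0,"dy":0,"dz":0,"wx":0,"wy":0,"wz":0},{"dx":0,"dy":0,"dz":0,"wx":0,"wy":0,"wz":0},{"dx":0,"dy":0,"dz":0,"wx":0,"wy":0,"wz":0},{"dx":0,"dy":0,"dz":-0.01,"wx":0,"wy":0,"wz":0},{"dx":0,"dy":0,"dz":-0.03,"wx":0,"wy":0,"wz":0}]' 0.5 40| grep -E "t:|tcp|wrist_force|gap"
python3 -m handwheel '[{"dx":0,"dy":0,"dz":-0.04,"wx":0,"wy":0,"wz":0},{"dx":0.03,"dy":0,"dz":-0.02,"wx":0,"wy":0,"wz":0},{"dx":0.035,"dy":0,"dz":0,"wx":0,"wy":0,"wz":0},{"dx":0.035,"dy":0,"dz":0,"wx":0,"wy":0,"wz":0},{"dx":0.017,"dy":-0.015,"dz":0,"wx":0,"wy":0,"wz":0}]' | grep -E "t:|tcp|wrist_force"
python3 -m handwheel '[{"dx":0,"dy":0,"dz":0,"wx":0,"wy":0,"wz":0},{"dx":0,"dy":0,"dz":0,"wx":0,"wy":0,"wz":0}]' | head -2
python3 - <<'E'
from h import *
f=grab("wrist");save(f,"j2.png");im=f["image"]
H,S,V=cv2.split(cv2.cvtColor(im,cv2.COLOR_RGB2HSV))
for nm,m in(("red",((H<6)|(H>170))&(S>180)&(V>60)),("green",(H>55)&(H<85)&(S>140)&(V>40))):
    n,l,b,ce=cv2.connectedComponentsWithStats(m.astype('u1'),connectivity=4)
    for i in range(1,n):
        if b[i,4]>300: print(nm,b[i].tolist(),"z.096",np.round(ray(f,*ce[i],.096)[:2],4),"z.175",np.round(ray(f,*ce[i],.175)[:2],4))
need([.445,-.211,.094],-.03)
E
```

```text
t: 21.95
tcp_pos: [0.5595, -0.1938, 0.2124]
ee_rot: [[-0.999, 0.031, -0.01], [0.031, 1.0, 0.002], [0.01, 0.002, -1.0]]
wrist_force: [0.7, -0.1, -0.5]
finger_gap: 0.0639
t: 22.37
tcp_pos: [0.4415, -0.2046, 0.2778]
ee_rot: [[-1.0, 0.028, 0.001], [0.028, 1.0, 0.001], [-0.001, 0.001, -1.0]]
wrist_force: [-0.0, 0.3, 0.2]
t: 22.53
tcp_pos: [0.4443, -0.2063, 0.2777]
red [48, 144, 54, 48, 1965] z.096 [ 0.4388 -0.3761] z.175 [ 0.4199 -0.3316]
red [242, 244, 69, 105, 4408] z.096 [ 0.5887 -0.1932] z.175 [ 0.5313 -0.1956]
red [370, 256, 142, 95, 5346] z.096 [ 0.5823 -0.0189] z.175 [ 0.5265 -0.0661]
red [254, 351, 48, 19, 735] z.096 [ 0.6647 -0.195 ] z.175 [ 0.5878 -0.197 ]
green [232, 146, 45, 46, 1643] z.096 [ 0.445  -0.2113] z.175 [ 0.4245 -0.2091]
green [139, 147, 46, 46, 1671] z.096 [ 0.4432 -0.2957] z.175 [ 0.4232 -0.2719]
green [125, 244, 79, 80, 1949] z.096 [ 0.5589 -0.2978] z.175 [ 0.5092 -0.2734]
t 22.5833 tcp [ 0.4451 -0.2061  0.2773] | dxyz [ 0.0003 -0.0048  0.1833] w [-0.    0.02 -0.01] F [-0.4  0.3 -0.4] gap 0.0645
```

```bash
python3 -m handwheel '[{"dx":0,"dy":-0.005,"dz":0.035,"wx":0,"wy":0,"wz":0},{"dx":0,"dy":0,"dz":0.04,"wx":0,"wy":0,"wz":0},{"dx":0,"dy":0,"dz":0.04,"wx":0,"wy":0,"wz":0},{"dx":0,"dy":0,"dz":0.04,"wx":0,"wy":0,"wz":0},{"dx":0,"dy":0,"dz":0.02,"wx":0,"wy":0,"wz":0}]' | grep -E "t:|tcp|wrist_f"
python3 -m handwheel '[{"dx":0,"dy":0,"dz":0.006,"wx":0,"wy":0,"wz":0},{"dx":0,"dy":0,"dz":0,"wx":0,"wy":0,"wz":0},{"dx":0,"dy":0,"dz":0,"wx":0,"wy":0,"wz":0}]' | grep -E "t:|tcp|wrist_f"
python3 -m handwheel '[{"dx":0,"dy":0,"dz":0,"wx":0,"wy":0,"wz":0},{"dx":0,"dy":0,"dz":0,"wx":0,"wy":0,"wz":0},{"dx":0,"dy":0,"dz":0,"wx":0,"wy":0,"wz":0},{"dx":0,"dy":0,"dz":0,"wx":0,"wy":0,"wz":0},{"dx":0,"dy":0,"dz":0,"wx":0,"wy":0,"wz":0}]' -0.2 50
```

```text
t: 23.0
tcp_pos: [0.443, -0.2101, 0.0968]
ee_rot: [[-1.0, 0.03, -0.007], [0.03, 1.0, 0.002], [0.007, 0.001, -1.0]]
wrist_force: [-0.9, 0.2, -0.5]
t: 23.25
tcp_pos: [0.4463, -0.211, 0.0961]
ee_rot: [[-1.0, 0.029, 0.001], [0.029, 1.0, -0.001], [-0.001, -0.001, -1.0]]
wrist_force: [-0.1, 0.5, 0.1]
t: 23.67
tcp_pos: [0.4463, -0.2114, 0.0975]
ee_rot: [[-1.0, 0.029, 0.005], [0.029, 1.0, -0.001], [-0.005, -0.001, -1.0]]
wrist_force: [0.7, -0.2, 5.8]
finger_gap: 0.0412
finger_force: 50.4
```

```bash
python3 -m handwheel '[{"dx":0,"dy":0,"dz":-0.03,"wx":0,"wy":0,"wz":0},{"dx":0,"dy":0,"dz":-0.035,"wx":0,"wy":0,"wz":0},{"dx":0,"dy":0,"dz":-0.04,"wx":0,"wy":0,"wz":0},{"dx":0,"dy":0,"dz":-0.04,"wx":0,"wy":0,"wz":0},{"dx":0,"dy":-0.025,"dz":-0.028,"wx":0,"wy":0,"wz":0}]' | grep -E "t:|tcp|gap"
python3 -m handwheel '[{"dx":0,"dy":-0.035,"dz":0,"wx":0,"wy":0,"wz":0},{"dx":-0.02,"dy":-0.03,"dz":0,"wx":0,"wy":0,"wz":0},{"dx":-0.03,"dy":0,"dz":0,"wx":0,"wy":0,"wz":0},{"dx":-0.03,"dy":0,"dz":0,"wx":0,"wy":0,"wz":0},{"dx":-0.03,"dy":0,"dz":0,"wx":0,"wy":0,"wz":0}]' | grep -E "t:|tcp|gap"
python3 -m handwheel '[{"dx":0,"dy":0,"dz":0,"wx":0,"wy":0,"wz":0},{"dx":0,"dy":0,"dz":0,"wx":0,"wy":0,"wz":0},{"dx":0,"dy":0,"dz":0,"wx":0,"wy":0,"wz":0}]' | head -2
python3 - <<'E'
from h import *
need([.559,-.3057,.178],-.0306)
E
```

```text
t: 24.08
tcp_pos: [0.4443, -0.2343, 0.2731]
ee_rot: [[-1.0, 0.026, 0.006], [0.026, 1.0, -0.001], [-0.006, -0.0, -1.0]]
finger_gap: 0.0415
t: 24.5
tcp_pos: [0.5522, -0.3048, 0.2687]
ee_rot: [[-0.999, 0.032, 0.001], [0.032, 0.999, 0.001], [-0.001, 0.001, -1.0]]
finger_gap: 0.0416
t: 24.75
tcp_pos: [0.5511, -0.3038, 0.268]
t 24.75 tcp [ 0.5511 -0.3038  0.268 ] | dxyz [-0.008  -0.0017  0.09  ] w [ 0.01 -0.01  0.01] F [ 0.3 -0.3 -1.3] gap 0.0413
```

```bash
python3 -m handwheel '[{"dx":-0.0075,"dy":-0.0015,"dz":0,"wx":0,"wy":0,"wz":0},{"dx":0,"dy":0,"dz":0.02,"wx":0,"wy":0,"wz":0},{"dx":0,"dy":0,"dz":0.02,"wx":0,"wy":0,"wz":0},{"dx":0,"dy":0,"dz":0.01,"wx":0,"wy":0,"wz":0},{"dx":0,"dy":0,"dz":0,"wx":0,"wy":0,"wz":0}]' | grep -E "t:|tcp|wrist_f"
python3 -m handwheel '[{"dx":0,"dy":0,"dz":0.01,"wx":0,"wy":0,"wz":0},{"dx":0,"dy":0,"dz":0.01,"wx":0,"wy":0,"wz":0},{"dx":0,"dy":0,"dz":0.01,"wx":0,"wy":0,"wz":0},{"dx":0,"dy":0,"dz":0,"wx":0,"wy":0,"wz":0},{"dx":0,"dy":0,"dz":0,"wx":0,"wy":0,"wz":0}]' | grep -E "t:|tcp|wrist_f"
python3 -m handwheel '[{"dx":0,"dy":0,"dz":0.004,"wx":0,"wy":0,"wz":0},{"dx":0,"dy":0,"dz":0.003,"wx":0,"wy":0,"wz":0},{"dx":0,"dy":0,"dz":0,"wx":0,"wy":0,"wz":0},{"dx":0,"dy":0,"dz":0,"wx":0,"wy":0,"wz":0}]' | grep -E "t:|tcp|wrist_f"
```

```text
t: 25.17
tcp_pos: [0.5576, -0.3053, 0.2159]
ee_rot: [[-1.0, 0.031, -0.005], [0.031, 1.0, 0.002], [0.005, 0.002, -1.0]]
wrist_force: [-0.5, 0.0, -1.3]
t: 25.58
tcp_pos: [0.5591, -0.3058, 0.1876]
ee_rot: [[-1.0, 0.03, -0.001], [0.03, 1.0, 0.0], [0.001, 0.0, -1.0]]
wrist_force: [0.0, -0.2, -1.5]
t: 25.92
tcp_pos: [0.5593, -0.3059, 0.1813]
ee_rot: [[-1.0, 0.03, -0.0], [0.03, 1.0, -0.0], [0.0, -0.0, -1.0]]
wrist_force: [-0.8, -0.1, -1.2]
```

```bash
python3 -m handwheel '[{"dx":0,"dy":0,"dz":0.003,"wx":0,"wy":0,"wz":0},{"dx":0,"dy":0,"dz":0.001,"wx":0,"wy":0,"wz":0},{"dx":0,"dy":0,"dz":0,"wx":0,"wy":0,"wz":0},{"dx":0,"dy":0,"dz":0,"wx":0,"wy":0,"wz":0}]' | grep -E "t:|tcp|wrist_f"
python3 -m handwheel '[{"dx":0,"dy":0,"dz":0.001,"wx":0,"wy":0,"wz":0},{"dx":0,"dy":0,"dz":0,"wx":0,"wy":0,"wz":0},{"dx":0,"dy":0,"dz":0,"wx":0,"wy":0,"wz":0}]' | grep -E "t:|tcp|wrist_f"
```

```text
t: 26.25
tcp_pos: [0.5595, -0.3061, 0.1781]
ee_rot: [[-1.0, 0.03, 0.001], [0.03, 1.0, -0.001], [-0.001, -0.001, -1.0]]
wrist_force: [-0.6, 0.4, 2.5]
t: 26.5
tcp_pos: [0.5597, -0.3061, 0.178]
ee_rot: [[-1.0, 0.03, 0.002], [0.03, 1.0, -0.001], [-0.002, -0.001, -1.0]]
wrist_force: [-1.6, 0.3, 6.6]
```

```bash
python3 -m handwheel '[{"dx":0,"dy":0,"dz":0,"wx":0,"wy":0,"wz":0},{"dx":0,"dy":0,"dz":0,"wx":0,"wy":0,"wz":0},{"dx":0,"dy":0,"dz":0,"wx":0,"wy":0,"wz":0},{"dx":0,"dy":0,"dz":-0.01,"wx":0,"wy":0,"wz":0},{"dx":0,"dy":0,"dz":-0.03,"wx":0,"wy":0,"wz":0}]' 0.5 40| grep -E "t:|tcp|wrist_force|gap"
python3 -m handwheel '[{"dx":0,"dy":0,"dz":-0.04,"wx":0,"wy":0,"wz":0},{"dx":0.03,"dy":0.01,"dz":-0.02,"wx":0,"wy":0,"wz":0},{"dx":0.035,"dy":0.01,"dz":0,"wx":0,"wy":0,"wz":0},{"dx":0.03,"dy":0.025,"dz":0,"wx":0,"wy":0,"wz":0},{"dx":0.03,"dy":0.025,"dz":0,"wx":0,"wy":0,"wz":0}]' | grep -E "t:|tcp|wrist_force"
python3 -m handwheel '[{"dx":0,"dy":0.035,"dz":0,"wx":0,"wy":0,"wz":0},{"dx":0,"dy":0.035,"dz":0,"wx":0,"wy":0,"wz":0},{"dx":0,"dy":0.035,"dz":0,"wx":0,"wy":0,"wz":0},{"dx":0,"dy":0,"dz":0,"wx":0,"wy":0,"wz":0},{"dx":0,"dy":0,"dz":0,"wx":0,"wy":0,"wz":0}]' 1 | head -2
python3 - <<'E'
from h import *
a=grab("scene")["image"][80:180,230:330]; f=grab("wrist");b=f["image"]
import pickle;pickle.dump(f,open("w11.pkl","wb"))
A=cv2.resize(a,(400,400),interpolation=cv2.INTER_CUBIC);B=cv2.resize(b,(400,300));C=np.zeros((400,800,3),'u1');C[:,:400]=A;C[:300,400:]=B
cv2.imwrite("pics/s11.png",cv2.cvtColor(C,cv2.COLOR_RGB2BGR))
need([.449,-.007,.16],-.03)
E
```

```text
t: 26.92
tcp_pos: [0.5568, -0.3047, 0.2118]
ee_rot: [[-0.999, 0.031, -0.01], [0.031, 1.0, 0.004], [0.01, 0.004, -1.0]]
wrist_force: [0.9, -0.2, -0.6]
finger_gap: 0.064
t: 27.33
tcp_pos: [0.4351, -0.2319, 0.2769]
ee_rot: [[-0.999, 0.032, 0.001], [0.032, 0.999, -0.0], [-0.001, -0.0, -1.0]]
wrist_force: [1.2, 0.1, 0.5]
t: 27.75
tcp_pos: [0.4398, -0.1259, 0.2773]
t 27.85 tcp [ 0.4397 -0.1274  0.2767] | dxyz [-0.0056  0.1207  0.1167] w [-0.    0.01  0.  ] F [-0.6 -0.8  0.3] gap 0.0849
```

View pics/s11.png

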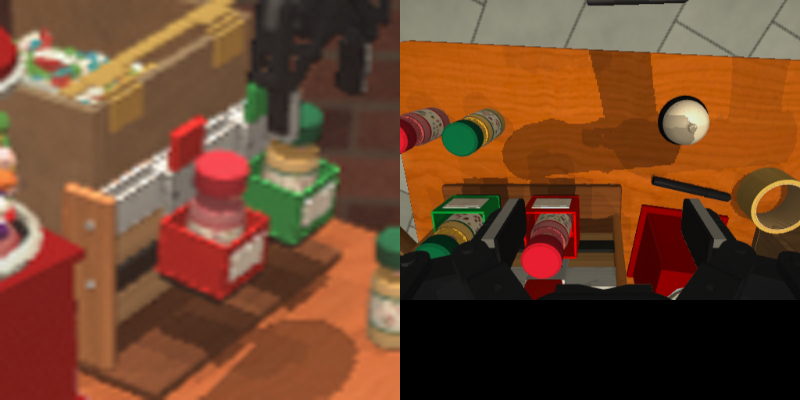

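Both jars stand in their own-colour cups, and the jar-bottom contact heights of ~81 mm agree with seated carriers. Bell plunger is at (692,127) in the collage.

```bash
python3 - <<'E'
from h import *
import pickle
f=pickle.load(open("w11.pkl","rb"));im=f["image"]
print("plunger",ray(f,292*1.28,127*1.28,.053))
# black base ring circle at table, dome
H,S,V=cv2.split(cv2.cvtColor(im,cv2.COLOR_RGB2HSV))
m=((S<90)&(V>110)).astype('u1');m[:,:320]=0;m[:,410:]=0;m[:115]=0;m[190:]=0
n,l,b,ce=cv2.connectedComponentsWithStats(m);i=1+np.argmax(b[1:,4]);print("dome",b[i],ray(f,*ce[i],.03))
c=cv2.cvtColor(im[145:180,355:392],cv2.COLOR_RGB2GRAY);print(c[::2,::2])
E
```

```text
plunger [ 0.44821311 -0.00794723  0.053     ]
dome [ 339  128   57   56 2485] [ 0.4456014  -0.00848565  0.03      ]
[[199 207 214 219 221 223 225 226 227 226 226 225 224 223 221 220 214 203
  189]
 [174 182 187 190 194 226 228 228 229 229 228 227 226 224 223 222 220 212
  199]
 [154 159 162 166 169 200 229 230 230 229 229 229 227 226 224 223 221 218
  205]
 [157 162 165 169 172 175 177 229 230 230 230 229 228 226 225 223 222 220
  211]
 [159 163 168 171 175 179 181 231 231 231 230 229 229 227 226 224 223 221
  215]
 [160 164 169 173 178 182 177 176 230 230 229 229 229 228 226 224 223 221
  218]
 [159 164 168 173 179 184 173 169 144 221 215 229 229 228 226 225 222 220
  219]
 [160 163 168 172 177 174 168 145 122 126 153 157 217 228 226 224 222 220
  205]
 [160 162 166 170 174 162 160 110 122 176 178 169 197 220 215 211 208 205
  202]
 [131 145 147 149 152 155 137 118 174 146 148 141 141 214 212 210 206 204
  197]
 [129 132 134 135 138 140 140  99 139 140 139 139 191 212 209 207 204 201
  186]
 [128 131 132 135 136 138 139 111 126 138 137 138 190 210 207 205 201 199
  174]
 [128 129 131 133 135 136 136 137 115 113 124 197 209 207 204 202 199 186
  158]
 [126 127 128 130 131 133 135 135 135 135 134 204 205 202 200 198 195 167
  124]
 [124 126 127 128 129 130 131 132 132 131 131 201 200 199 197 194 172 140
  105]
 [120 122 124 126 127 127 128 129 129 129 128 196 196 194 191 172 141 102
  102]
 [114 119 122 123 124 125 125 126 126 126 125 190 191 183 165 138 107 104
  105]
 [107 111 116 119 121 122 122 123 122 122 122 181 169 154 129 104 104 104
  105]]
```

```bash
python3 -m handwheel '[{"dx":-0.002,"dy":0.03,"dz":0,"wx":0,"wy":0,"wz":0},{"dx":-0.002,"dy":0.03,"dz":0,"wx":0,"wy":0,"wz":0},{"dx":-0.001,"dy":0.03,"dz":0.02,"wx":0,"wy":0,"wz":0},{"dx":0,"dy":0.03,"dz":0.03,"wx":0,"wy":0,"wz":0},{"dx":0,"dy":0,"dz":0.03,"wx":0,"wy":0,"wz":0}]' -1 40 | head -2
python3 -m handwheel '[{"dx":0,"dy":0,"dz":0.02,"wx":0,"wy":0,"wz":0},{"dx":0,"dy":0,"dz":0,"wx":0,"wy":0,"wz":0},{"dx":0,"dy":0,"dz":0,"wx":0,"wy":0,"wz":0},{"dx":0,"dy":0,"dz":0,"wx":0,"wy":0,"wz":0},{"dx":0,"dy":0,"dz":0,"wx":0,"wy":0,"wz":0}]' | head -2
python3 - <<'E'
from h import *
f=grab("wrist");im=f["image"]
m=((cv2.cvtColor(im,cv2.COLOR_RGB2HSV)[...,1]<90)&(im.max(2)>110)).astype('u1');m[:60]=0;m[250:]=0
n,l,b,ce=cv2.connectedComponentsWithStats(m)
for i in range(1,n):
    if b[i,4]>1000: print("dome",b[i],ray(f,*ce[i],.03))
need([.448,-.008,.080],-.03)
E
```

```text
t: 28.27
tcp_pos: [0.4497, -0.0058, 0.197]
t: 28.68
tcp_pos: [0.4495, -0.0084, 0.1785]
dome [ 224  137   75   73 4250] [ 0.44526102 -0.00638912  0.03      ]
t 28.7333 tcp [ 0.4493 -0.0083  0.1784] | dxyz [0.0016 0.0002 0.0984] w [ 0.01  0.04 -0.01] F [-0.9 -0.3 -0.7] gap 0.0002
```

```bash
python3 -m handwheel '[{"dx":0.0015,"dy":0,"dz":0.035,"wx":0,"wy":0,"wz":0},{"dx":0,"dy":0,"dz":0.035,"wx":0,"wy":0,"wz":0},{"dx":0,"dy":0,"dz":0.025,"wx":0,"wy":0,"wz":0},{"dx":0,"dy":0,"dz":0,"wx":0,"wy":0,"wz":0},{"dx":0,"dy":0,"dz":0,"wx":0,"wy":0,"wz":0}]' | grep -E "t:|tcp|wrist_f"
python3 -m handwheel '[{"dx":0,"dy":0,"dz":0.008,"wx":0,"wy":0,"wz":0},{"dx":0,"dy":0,"dz":0.006,"wx":0,"wy":0,"wz":0},{"dx":0,"dy":0,"dz":0.004,"wx":0,"wy":0,"wz":0},{"dx":0,"dy":0,"dz":0,"wx":0,"wy":0,"wz":0},{"dx":0,"dy":0,"dz":0,"wx":0,"wy":0,"wz":0}]' | grep -E "t:|tcp|wrist_f"
```

```text
t: 29.15
tcp_pos: [0.447, -0.0082, 0.0822]
ee_rot: [[-1.0, 0.03, -0.001], [0.03, 1.0, -0.001], [0.001, -0.001, -1.0]]
wrist_force: [0.4, -0.3, 0.4]
t: 29.57
tcp_pos: [0.4484, -0.0074, 0.066]
ee_rot: [[-1.0, 0.029, 0.004], [0.029, 1.0, 0.001], [-0.004, 0.001, -1.0]]
wrist_force: [-2.8, 0.7, 10.2]
```

Force is 10.2 N and the tip is at z 0.049, so the plunger is at full stroke. A little more to be sure, then release.

```bash
python3 -m handwheel '[{"dx":0,"dy":0,"dz":0.004,"wx":0,"wy":0,"wz":0},{"dx":0,"dy":0,"dz":0,"wx":0,"wy":0,"wz":0},{"dx":0,"dy":0,"dz":0,"wx":0,"wy":0,"wz":0}]' | grep -E "t:|tcp|wrist_f"
python3 -m handwheel '[{"dx":0,"dy":0,"dz":-0.02,"wx":0,"wy":0,"wz":0},{"dx":0,"dy":0,"dz":-0.03,"wx":0,"wy":0,"wz":0},{"dx":0,"dy":0,"dz":-0.04,"wx":0,"wy":0,"wz":0},{"dx":0,"dy":0,"dz":-0.04,"wx":0,"wy":0,"wz":0},{"dx":0,"dy":0,"dz":0,"wx":0,"wy":0,"wz":0}]' | grep -E "t:|tcp|wrist_f"
python3 -m handwheel '[{"dx":0,"dy":0,"dz":-0.04,"wx":0,"wy":0,"wz":0},{"dx":0,"dy":0,"dz":-0.04,"wx":0,"wy":0,"wz":0},{"dx":0,"dy":0,"dz":0,"wx":0,"wy":0,"wz":0},{"dx":0,"dy":0,"dz":0,"wx":0,"wy":0,"wz":0},{"dx":0,"dy":0,"dz":0,"wx":0,"wy":0,"wz":0}]' | grep -E "t:|tcp|wrist_f"
python3 - <<'E'
from h import *
import pickle
f=grab("scene");f0=pickle.load(open("f0.pkl","rb"))["scene"]
# tabs of hung carriers: top-edge pixel vs predicted tab top (seated z ~ .195)
o=np.array([.603,-.246]);c,s=np.cos(-.0306),np.sin(-.0306)
H,S,V=cv2.split(cv2.cvtColor(f["image"],cv2.COLOR_RGB2HSV))
for nm,y,m in(("red",.051,((H<6)|(H>170))&(S>150)&(V>60)),("green",-.061,(H>55)&(H<90)&(S>120)&(V>30))):
    x=-.040+.034-.07*.126; z=.069+.126+.0024
    u,v=proj(f,[o[0]+c*x-s*y,o[1]+s*x+c*y,z]); print(nm,"pred tab top",round(u,1),round(v,1),"mask col rows",[np.flatnonzero(m[int(v)-12:int(v)+14,int(round(u))+d])[:1]+int(v)-12 for d in(-1,0,1)])
d=cv2.absdiff(f["image"],f0["image"]).max(2)[230:300,90:260];print("bystander region changed px",(d>60).sum())
E
```

```text
t: 29.82
tcp_pos: [0.4486, -0.0074, 0.0656]
ee_rot: [[-1.0, 0.027, 0.005], [0.027, 1.0, 0.0], [-0.005, 0.0, -1.0]]
wrist_force: [-13.2, 2.5, 43.5]
t: 30.23
tcp_pos: [0.4515, -0.007, 0.1983]
ee_rot: [[-0.999, 0.028, 0.018], [0.028, 1.0, 0.003], [-0.018, 0.004, -1.0]]
wrist_force: [1.6, -0.0, 0.4]
t: 30.65
tcp_pos: [0.4461, -0.0079, 0.2697]
ee_rot: [[-1.0, 0.03, 0.0], [0.03, 1.0, 0.001], [-0.0, 0.001, -1.0]]
wrist_force: [-0.2, 0.2, -0.8]
red pred tab top 276.6 111.5 mask col rows [array([119]), array([119]), array([], dtype=int64)]
green pred tab top 296.0 99.3 mask col rows [array([], dtype=int64), array([], dtype=int64), array([], dtype=int64)]
bystander region changed px 558
```

```bash
python3 - <<'E'
from h import *
f=grab("scene");H,S,V=cv2.split(cv2.cvtColor(f["image"],cv2.COLOR_RGB2HSV))
for nm,m in(("red",((H<6)|(H>172))&(S>170)&(V>60)),("green",(H>55)&(H<90)&(S>120)&(V>30))):
    m=m.astype('u1');k=np.zeros_like(m);k[85:170,255:345]=1
    n,l,b,ce=cv2.connectedComponentsWithStats(m*k,connectivity=4)
    for i in range(1,n):
        if b[i,4]>15: print(nm,b[i].tolist(),np.round(ce[i],1))
o=np.array([.603,-.246]);c,s=np.cos(-.0306),np.sin(-.0306)
for nm,y in(("red",.051),("green",-.061)):
  for w,cx,cz in(("tab ctr front",.029,.109),("lid ctr",0,.096),("front face",-.032,.03)):
    x=-.040+cx-.07*cz; z=.069+cz+.07*cx
    print(nm,w,np.round(proj(f,[o[0]+c*x-s*y,o[1]+s*x+c*y,z]),1))
save(f,"end.png")
E
```

```text
red [337, 127, 8, 11, 77] [340.8 131.7]
red [269, 132, 28, 23, 311] [279.9 143.5]
green [299, 106, 11, 6, 57] [304.1 108.5]
green [291, 119, 17, 22, 145] [298.7 131. ]
green [309, 121, 6, 6, 17] [311.1 122.9]
green [325, 137, 11, 6, 55] [330.2 139.5]
red tab ctr front [277.5 116.8]
red lid ctr [284.8 123.6]
red front face [291.2 145.2]
green tab ctr front [296.7 104.5]
green lid ctr [303.7 110.9]
green front face [309.5 131.7]
```

The gripper hides the red lid and tabs from the scene camera. I'll move it aside and recheck before handing in.

```bash
python3 -m handwheel '[{"dx":0.02,"dy":0.035,"dz":-0.01,"wx":0,"wy":0,"wz":0},{"dx":0,"dy":0.04,"dz":0,"wx":0,"wy":0,"wz":0},{"dx":0,"dy":0.04,"dz":0,"wx":0,"wy":0,"wz":0},{"dx":0,"dy":0.04,"dz":0,"wx":0,"wy":0,"wz":0},{"dx":0,"dy":0.04,"dz":0,"wx":0,"wy":0,"wz":0}]' | head -2
python3 -m handwheel '[{"dx":0,"dy":0,"dz":0,"wx":0,"wy":0,"wz":0},{"dx":0,"dy":0,"dz":0,"wx":0,"wy":0,"wz":0},{"dx":0,"dy":0,"dz":0,"wx":0,"wy":0,"wz":0},{"dx":0,"dy":0,"dz":0,"wx":0,"wy":0,"wz":0}]' | head -2
python3 - <<'E'
from h import *
f=grab("scene");H,S,V=cv2.split(cv2.cvtColor(f["image"],cv2.COLOR_RGB2HSV))
for nm,m in(("red",((H<6)|(H>172))&(S>170)&(V>60)),("green",(H>55)&(H<90)&(S>120)&(V>30))):
    m=m.astype('u1');k=np.zeros_like(m);k[85:170,255:345]=1
    n,l,b,ce=cv2.connectedComponentsWithStats(m*k,connectivity=4)
    for i in range(1,n):
        if b[i,4]>15: print(nm,b[i].tolist(),np.round(ce[i],1))
save(f,"end2.png");print(np.round(proj(f,ctrl.get_obs()["tcp_pos"])))
E
```

```text
t: 31.17
tcp_pos: [0.4317, 0.189, 0.2787]
t: 31.5
tcp_pos: [0.4322, 0.1866, 0.2791]
red [272, 109, 20, 20, 194] [281.3 119.7]
red [337, 127, 8, 11, 76] [340.8 131.6]
red [269, 132, 27, 23, 283] [278.5 144.2]
red [291, 133, 6, 7, 26] [293.3 135.6]
green [292, 98, 7, 12, 56] [294.8 103. ]
green [299, 106, 11, 6, 54] [304.  108.3]
green [291, 119, 16, 22, 139] [298.7 131. ]
green [309, 121, 6, 6, 17] [311.2 123.1]
green [325, 137, 11, 6, 52] [330.3 139.4]
[245. 156.]
```

Tabs and lids sit within ~2 px of the seated prediction, with the robot clear and all at rest. Handing in.

```bash
python3 -c "
from rig import ctrl
print(ctrl.finish_job())"
```

```text
the job is handed in; nothing more can be done
None
```

The job is handed in with no verdict returned: the red and green carriers hang on the rail, each with a jar of its own colour, and the bell was pressed fully down (peak 43.5 N at the fingertips) and released.

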